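# Take the offcut pile apart and set out the drilling job

## Task

Take the crossed pile of wood apart piece by piece from the top down and set the job out: first the dark wedge flat in the narrow tray, then the square block lengthwise on the sloping ramp, pushed down until its end rests against the ledge, then the sanding block flat in the wide tray, and last the thin strip in both notches of the wooden rest, centred lengthwise. Leave the tape measure and the pencil lying where they are.

Things in the scene. Friction and masses are not known exactly. Their poses are not given: they have to be found in the camera images.
- wedge: Dark hardwood wedge, top of the pile, 40 (x) x 120 (y) x 30 (z) mm, 70 g, sides parallel; origin at the centre of its flat underside, long axis y, z up. 30 mm thick at its +y end, 4 mm at its -y end; grip it across the 40 mm width, some 20 mm from the middle towards +y. It lies across the square block, about 30 mm off that block's middle.
- square_block: Plain square-section wooden block, 45 (x) x 140 (y) x 45 (z) mm, 160 g, second from the top; origin at the centre of its underside, long axis y, z up. It lies across the sanding block.
- sanding_block: Brown sanding block, 62 (x) x 116 (y) x 34 (z) mm, 100 g, third from the top; origin at the centre of its underside, long axis y, z up. It lies across the strip.
- strip: Thin strip of wood at the bottom of the pile, lying on the bench, 45 (x) x 220 (y) x 20 (z) mm, 120 g; origin at the centre of its underside, long axis y, z up.
- narrow_tray: The narrower of two shallow steel trays, fixed to the bench: outside 66 (x) x 146 (y) mm, 13 mm high, walls 5 mm, inside 56 x 136 mm; the inner floor is 5 mm above the bench. Origin at the centre of its underside, long axis y. The wedge goes here, either way round.
- wide_tray: The wider of two shallow steel trays, fixed to the bench: outside 88 (x) x 142 (y) mm, 15 mm high, walls 5 mm, inside 78 x 132 mm; the inner floor is 5 mm above the bench. Origin at the centre of its underside, long axis y. The sanding block goes here, either way round.
- strip_rest: Wooden rest, 96 x 170 mm, fixed: two saddles at y = -65 and +65 mm, each 22 mm thick along y, with a notch 60 mm wide (in x), its floor 24 mm above the bench, its cheeks 38 mm. Between the saddles only a base board 44 mm wide, 8 mm high. Origin at the centre of its underside. The strip lies along y in both notches, its middle over the rest's middle, either way round.
- ramp_seat (a point): Point on the upper face of the sloping plywood ramp (fixed; board 180 x 90 mm, 20 degrees, low end towards the robot): here lies the centre of the square block's underside when it is seated. x points up the slope, y across, z out of the board. The ledge's face is 70 mm away along -x, across the whole low end, 12 mm high. Seat 49 mm above the bench. Wood does not slide down by itself.
- tape_measure: Bystander: yellow tape measure, loose, about 76 x 94 x 34 mm, origin at the centre of its underside. Not to be moved.
- pencil: Bystander: flat red carpenter's pencil, loose, 14 (x) x 190 (y) x 8 (z) mm, origin at the centre of its underside. Not to be moved.
There are look-alikes about, which are no part of the job. What is shaped like the wedge but blue is not meant.

How it is judged:
On the way, in this order (a step that is already met when the one before it is completed fails the run):
1. the wedge lies flat in the narrow tray (x of wedge in the frame of narrow_tray between -0.012 and 0.012 m and y of wedge in the frame of narrow_tray between -0.012 and 0.012 m and z of wedge in the frame of narrow_tray between 0.001 and 0.009 m and angle between the y axis of wedge and the y axis of narrow_tray, either way round below 0.2 rad and angle between the z axis of wedge and the z axis of narrow_tray, either way round below 0.08 rad and angle between wedge's own z axis and vertical below 0.1 rad), for 0.2 s.
2. the square block lies lengthwise on the ramp with its end against the ledge (x of square_block in the frame of ramp_seat between -0.006 and 0.01 m and y of square_block in the frame of ramp_seat between -0.022 and 0.022 m and z of square_block in the frame of ramp_seat between -0.004 and 0.004 m and angle between the y axis of square_block and the x axis of ramp_seat, either way round below 0.2 rad and angle between the z axis of square_block and the z axis of ramp_seat, either way round below 0.08 rad), for 0.2 s.
3. the sanding block lies flat in the wide tray (x of sanding_block in the frame of wide_tray between -0.012 and 0.012 m and y of sanding_block in the frame of wide_tray between -0.012 and 0.012 m and z of sanding_block in the frame of wide_tray between 0.0005 and 0.0085 m and angle between the y axis of sanding_block and the y axis of wide_tray, either way round below 0.2 rad and angle between the z axis of sanding_block and the z axis of wide_tray, either way round below 0.08 rad and angle between sanding_block's own z axis and vertical below 0.1 rad), for 0.2 s.
4. the strip lies in both notches of the rest (x of strip in the frame of strip_rest between -0.013 and 0.013 m and y of strip in the frame of strip_rest between -0.015 and 0.015 m and z of strip in the frame of strip_rest between 0.02 and 0.028 m and angle between the y axis of strip and the y axis of strip_rest, either way round below 0.12 rad and angle between the z axis of strip and the z axis of strip_rest, either way round below 0.08 rad and angle between strip's own z axis and vertical below 0.1 rad), for 0.2 s.
At the end, for the whole second after the job is handed in: All released, at rest and flat: wedge and sanding block on the floors of their trays (12 mm from centre, 0.2 rad); square block along the ramp (0.2 rad), its end within 10 mm of the ledge, 22 mm of the centre line; strip down in both notches, 13 mm across, 15 mm along from centre (all of step 1 and all of step 2 and all of step 3 and all of step 4 and linear speed of each of wedge, square_block, sanding_block, strip below 0.02 m/s); the robot touches nothing.
It fails at once if the tape measure or the pencil is moved by more than 30 mm (distance of any of tape_measure, pencil from where it was at the start of the episode above 0.03 m).
It also fails if it takes over 112 s, if anything falls off the work surface, if the arm or the gripper's body presses on something with over 40 N, if the wrist force passes 120 N, or if a joint passes its speed limit or range.

## Robot

A 6-joint arm with a two-finger parallel gripper is mounted at the origin on a cart in front of the work surface, level with it; the furniture and walls round the work are solid. World frame = base frame: x ahead of the robot, y to its left, z up, the work surface at z = 0. Lengths are in m, angles in rad, forces in N, time in s.
With the tool pointing down it reaches from about 0.375 to 0.9 m from the base axis. Payload 3.1 kg.
Tool frame: the origin (TCP) lies midway between the tips of the shut fingers; the grasp point (between the pads) lies 19 mm behind it; x points along the fingers, y is the direction in which the jaws open and shut, and the axes are right-handed (so a half turn about x gives the same grasp; the last joint's range is limited). The gripper opens to 87 mm and grips with 3 to 60 N. Pads are 19 mm wide; open, the fingers measure 117 mm over their backs; the gripper's body (75 mm by 190 mm) begins 51 mm behind the grasp point.
Start: joints at [-1.425, 0.527, 1.433, -0, 1.181, -0.178], TCP at [0.199, -0.592, 0.223] pointing down, gripper open.
Joint ranges: [-3.08, 3.08], [-0.75, 2.2], [0.22, 2.44], [-1.43, 4.57], [0, 2.65], [-2.85, 2.85]. Speed limits (rad/s): [2.79, 2.79, 3.14, 3.14, 3.14, 3.14].

## Interface

Orientations are given as a unit quaternion [x, y, z, w].
In Python, from rig import get_obs, imaging, robot gives the robot as it stands.
- The arm moves only by the shell command python3 -m inch 'ROWS' [FORCE]. ROWS is JSON, a list of rows, each a list of 3 entries, a list of its own where there are three numbers: the finger opening in mm, from 0 to 87, then the shift along the tool's x, y, z in mm, then the turn, a rotation vector about the tool's x, y, z in degrees. In form: [[grip, [dx, dy, dz], [wx, wy, wz]], ...]. A call has 1 to 12 rows; each row shifts and turns the pose as measured when the row begins, along the tool's axes as they then stand; what a row does not reach is not made up. A row lasts 1/8 s, in which the tool goes at most 62.5 mm and 10.7 degrees, less where a joint would pass 70% of its speed; a pose out of reach is approached as far as the arm can. A call with a gripper value outside its range is refused whole. The fingers move at their own pace and stop on an object; FORCE is the grip in N (left out, the last holds). Time passes only in rows, so rows that do not move let the fingers close. It gives the time, the measured TCP pose, the force and the opening at its end, in the units of the state.
- get_obs(): the state, without advancing time (a new reading comes with each control period).
- imaging.camera(name): name is "scene" or "top" or "wrist"; returns the picture (384x512x3 uint8, red, green, blue); there is no depth.
- imaging.camera_params(name): a dict with "camera_matrix" (3x3 intrinsics, pixels), "xyz" and "rotation" of the camera in the world. Camera axes: x right, y down, z forward; pixel columns grow to the right and rows downward; lengths in m; the calibration is good to about 2 mm. A picture is of the moment at which its call begins: read the wrist's pose just before it. camera_params takes no time and is no camera call; for the wrist camera it gives the pose at the moment of the call.
- robot.hand_in(): hands the job in, once; it reports no verdict.
Trained networks look in the newest picture that a camera, given by its name, has taken for a name from the list of things; names that differ only in an ending like _2 or _b are one class to them, and where a whole thing is asked for, a point or a joint stands for the part that bears it (a point fixed in the world has none). Each returns a list of dicts, best first, with "confidence" (0 to 1); they miss things now and then, are a little off and sometimes report something else, mostly with a low value. They report only what shows in the picture. A call takes as long as a camera call. They do not tell look-alikes from the thing itself.
- imaging.cut_out(camera, target): "pixels" (384x512 bool, what is visible of it) and "box" ([centre column, centre row, width, height] in pixels, round what is visible of it).
- imaging.tip_of(camera, target): "pixel" ([column, row] in pixels: a listed point, or the origin of a listed thing).
The state is a dict: "time": time; "q": joint angles; "joint_velocities": joint speeds; "joint_torque": joint torques, N m; "position": TCP position; "tool_rot": TCP orientation; "ft_force": force on the tool from outside, world axes, zero at the start; "moment": the same for the moment, N m; "grip_width": finger opening in m.
Only numpy, scipy, OpenCV 4.12 (cv2) and the standard library are available. Lean on these libraries where they do the work, as an engineer would, in place of code of your own. Each camera call takes 0.05 s, during which the arm holds its last target. There are 200 camera calls.

## Working session

There is one attempt and no reset: what is moved stays moved. The work goes in short steps, Python scripts to look and compute and a shell command to move; the robot and the scene stay as the last step left them, time stands still between calls to the robot, and variables do not carry over. Pictures are saved under pics/ and viewed, about 12 in all and at most 16, crops included, and the job is handed in when it is done.

```bash
mkdir -p pics; ls; python3 - <<'E'
from rig import get_obs, imaging, robot
import cv2,numpy as np
o=get_obs(); print({k:np.round(v,3) for k,v in o.items()})
for n in ("scene","top"):
    im=imaging.camera(n); cv2.imwrite(f"pics/{n}0.png",cv2.resize(im[:,:,::-1],(800,600),interpolation=cv2.INTER_CUBIC))
    p=imaging.camera_params(n); print(n,p)
    for t in "wedge square_block sanding_block strip narrow_tray wide_tray strip_rest ramp_seat tape_measure pencil".split():
        print(t,[(np.round(d["pixel"],1).tolist(),round(d["confidence"],2)) for d in imaging.tip_of(n,t)], [(np.round(d["box"]).tolist(),round(d["confidence"],2)) for d in (imaging.cut_out(n,t) if t!="ramp_seat" else [])])
E
```

```text
pics
{'time': np.float64(0.0), 'q': array([-1.425,  0.528,  1.434, -0.   ,  1.181, -0.179]), 'joint_velocities': array([-0.001,  0.002,  0.   ,  0.   ,  0.001,  0.001]), 'joint_torque': array([  0.   , -44.004, -17.659,   0.063,   0.058,  -0.   ]), 'position': array([ 0.199, -0.592,  0.222]), 'tool_rot': array([ 0.698,  0.115, -0.698,  0.113]), 'ft_force': array([ 0.46 , -0.169, -0.12 ]), 'moment': array([-0.048,  0.009,  0.02 ]), 'grip_width': np.float64(0.087)}
scene {'camera_matrix': array([[391.19118819,   0.        , 258.10039889],
       [  0.        , 391.19118819, 193.21627284],
       [  0.        ,   0.        ,   1.        ]]), 'xyz': array([-0.29927879,  0.60555326,  0.89884456]), 'rotation': array([-0.40605893,  0.80234263, -0.3899626 ,  0.19822116])}
wedge [([192.6, 294.2], 0.85)] [([193.0, 291.0, 47.0, 38.0], 0.97), ([228.0, 225.0, 30.0, 28.0], 0.94)]
square_block [([233.8, 231.5], 0.69)] [([234.0, 229.0, 49.0, 37.0], 0.87)]
sanding_block [([235.7, 242.6], 0.77)] [([238.0, 246.0, 24.0, 20.0], 0.86), ([194.0, 216.0, 30.0, 25.0], 0.27)]
strip [([230.9, 247.8], 0.7)] [([2
[... 757 characters left out ...]
 206.0, 17.0, 37.0], 0.59)]
square_block [] [([211.0, 206.0, 44.0, 22.0], 0.61)]
sanding_block [([210.0, 209.7], 0.65)] [([213.0, 209.0, 16.0, 35.0], 0.84)]
strip [] [([211.0, 210.0, 63.0, 16.0], 0.52)]
narrow_tray [([363.6, 189.6], 0.94), ([305.8, 207.9], 0.38)] [([366.0, 187.0, 48.0, 23.0], 0.58), ([145.0, 189.0, 50.0, 33.0], 0.51)]
wide_tray [([307.8, 207.6], 0.85)] [([308.0, 207.0, 44.0, 29.0], 0.58)]
strip_rest [([143.9, 186.4], 0.89)] []
ramp_seat [([250.1, 158.7], 0.89)] []
tape_measure [([312.8, 162.6], 0.86)] [([315.0, 163.0, 32.0, 27.0], 0.82)]
pencil [([199.0, 153.9], 0.62)] [([200.0, 155.0, 10.0, 53.0], 0.8), ([202.0, 206.0, 15.0, 40.0], 0.69), ([317.0, 164.0, 34.0, 24.0], 0.45)]
```

View pics/scene0.png

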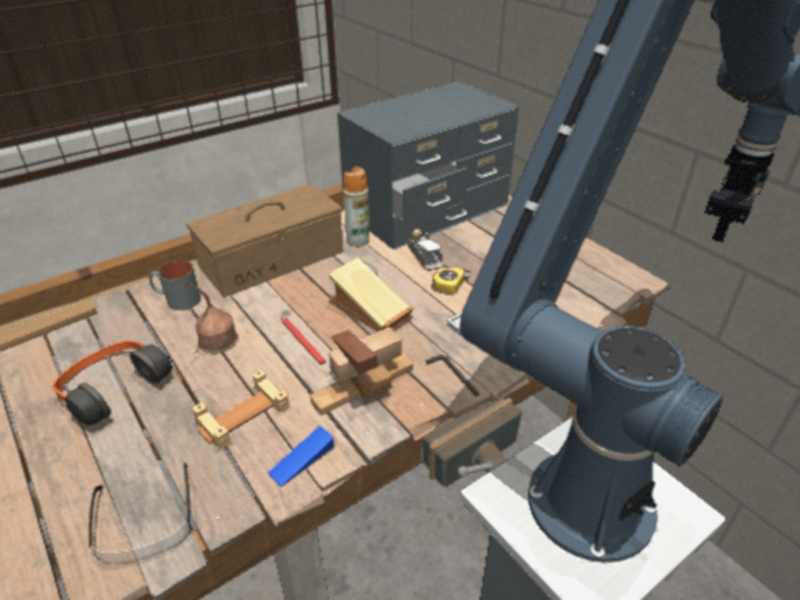

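```bash
python3 - <<'E'
import cv2
im=cv2.imread("pics/top0.png") # 800x600 of 512x384 ; crop px cols 110-410 rows 120-260
s=800/512
c=im[int(110*s):int(275*s),int(115*s):int(400*s)]
cv2.imwrite("pics/topc.png",cv2.resize(c,(800,int(800*c.shape[0]/c.shape[1])),interpolation=cv2.INTER_CUBIC))
E
```

```text
(no output)
```

View pics/topc.png

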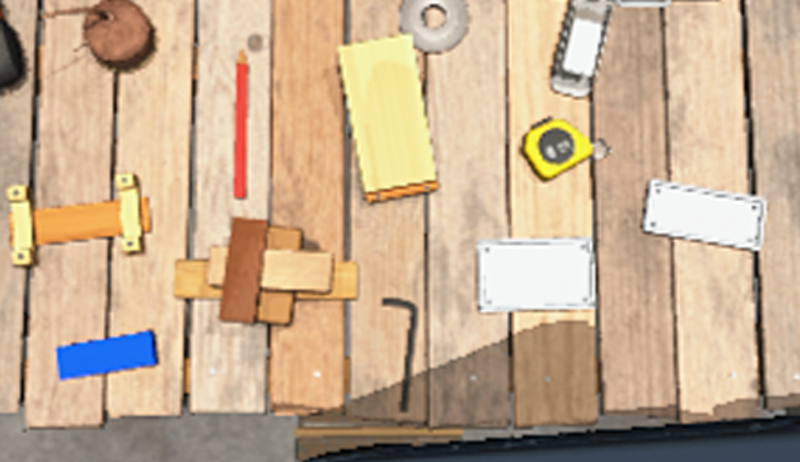

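Scene: the pile is at about (360,360) in scene and (265,270) in the top crop. Narrow tray is on the right (705,213), wide tray at (537,275), rest on the left (80,220) and the ramp at (390,120). The blue decoy is at (107,355), the pencil at (241,125) and the tape at (555,147).

```bash
cat > h.py <<'E'
from rig import get_obs, imaging, robot
import cv2,numpy as np
from scipy.spatial.transform import Rotation as Ro
def ray(cam,px,z,P=None):
    P=P or imaging.camera_params(cam); px=np.atleast_2d(px).astype(float)
    d=np.c_[px,np.ones(len(px))]@np.linalg.inv(P["camera_matrix"]).T@Ro.from_quat(P["rotation"]).as_matrix().T
    return P["xyz"]+d*((z-P["xyz"][2])/d[:,2])[:,None]
def rect(cam,mask,z,P=None):
    """mask -> world centre, long side, short side, yaw of long axis (deg, 0..180)"""
    c=max(cv2.findContours(mask.astype(np.uint8),cv2.RETR_EXTERNAL,cv2.CHAIN_APPROX_NONE)[0],key=cv2.contourArea)[:,0]
    w=(ray(cam,c,z,P)[:,:2]*1000).astype(np.float32)
    (x,y),_,_=r=cv2.minAreaRect(w); b=cv2.boxPoints(r); e=[b[1]-b[0],b[2]-b[1]]; e.sort(key=np.linalg.norm)
    return np.round([x,y,np.linalg.norm(e[1]),np.linalg.norm(e[0]),np.degrees(np.arctan2(e[1][1],e[1][0]))%180],1)
def find(cam,t,z,shot=True):
    if shot: im=imaging.camera(cam)
    P=imaging.camera_params(cam)
    for d in imaging.cut_out(cam,t): print(cam,t,round(d["confidence"],2),rect(cam,d["pixels"],z,P),np.round(d["box"]))
    for d in imaging.tip_of(cam,t): print("  tip",round(d["confidence"],2),np.round(d["pixel"],1))
def snap(cam,f,k=1.5):
    P=imaging.camera_params(cam); im=imaging.camera(cam); cv2.imwrite("pics/"+f,cv2.resize(im[:,:,::-1],None,fx=k,fy=k,interpolation=cv2.INTER_CUBIC)); np.save("pics/"+f+".npy",im); return im,P
def go(x,y,z,yaw,tilt=0,ax=None):
    """mm; yaw = world direction (deg) of jaw axis (mod 180). prints error in tool axes"""
    o=get_obs(); R=Ro.from_quat(o["tool_rot"]); M=R.as_matrix()
    j=np.array([np.cos(np.radians(yaw)),np.sin(np.radians(yaw)),0])
    if j@M[:,1]<0: j=-j
    X=np.array([0,0,-1.]); 
    T=np.c_[X,j,np.cross(X,j)]
    if tilt:
        T=Ro.from_rotvec(np.radians(tilt)*j*(1 if ax is None else ax)).as_matrix()@T
    rv=np.degrees((R.inv()*Ro.from_matrix(T)).as_rotvec())
    e=np.array([x,y,z])-o["position"]*1000
    print("pos",np.round(o["position"]*1000,1),"t",round(float(o["time"]),2),"w",round(float(o["grip_width"])*1000,1),"F",np.round(o["ft_force"],1))
    print("jaw now",np.round(M[:,1],3),"z",np.round(M[:,2],3),"q",np.round(o["q"],2))
    print("err now-axes",np.round(e@M,1)," rotvec",np.round(rv,1)," err after-rot-axes",np.round(e@T,1))
E
python3 - <<'E'
from h import *
imaging.camera("top")
for t,z in [("wedge",.115),("square_block",.099),("sanding_block",.054),("strip",.02),("narrow_tray",.013),("wide_tray",.015),("strip_rest",.03),("pencil",.008),("tape_measure",.034)]: find("top",t,z,False)
P=imaging.camera_params("top")
for n,p,z in [("seat",(250.1,158.7),.049),("narrow",(363.6,189.6),0),("wide",(307.8,207.6),0),("rest",(143.9,186.4),0),("wedge",(200.7,208.2),.1)]: print(n,np.round(ray("top",p,z)*1000,0))
# ramp board edges from crop corners
for p in [(340,45),(412,34),(437,183),(367,195)]:
    q=np.array(p)/800*285+[115,110]; print(np.round(q), np.round(ray("top",q,.06)*1000))
E
```

```text
top wedge 0.87 [457.4 170.9 118.3  43.1 176. ] [202. 207.  19.  37.]
top wedge 0.65 [361.7 319.  112.4  42.9 101.1] [154. 233.  35.  15.]
  tip 0.88 [202.2 204.3]
  tip 0.83 [153.3 232.2]
top square_block 0.87 [457.4 110.6  79.9  51.5  89.8] [210. 207.  44.  20.]
  tip 0.95 [212.9 204.3]
top sanding_block 0.69 [417.6 138.3  39.6  36.2  89.8] [214. 208.  13.  36.]
top sanding_block 0.39 [648.2   5.1 200.5  91.   10.9] [253. 153.  33.  61.]
top strip 0.82 [456.  239.5  48.   40.7  89.8] [209. 211.  67.  12.]
top strip 0.38 [658.1   6.7 205.9  93.7   9.5] [252. 151.  36.  58.]
top narrow_tray 0.67 [ 534.2 -384.3  147.3   68.6   79.6] [366. 186.  46.  24.]
top narrow_tray 0.32 [650.4 189.4 181.1  20.6   0.9] [200. 156.   7.  54.]
  tip 0.78 [362.9 187.1]
top wide_tray 0.91 [ 461.6 -172.3  146.2   94.4   91.7] [305. 208.  40.  30.]
  tip 0.61 [304.8 208. ]
  tip 0.35 [312.6 161.7]
  tip 0.29 [144.7 187.3]
top strip_rest 0.96 [527.5 377.9 167.5  98.5  96.3] [144. 190.  52.  35.]
  tip 0.61 [141.1 187.6]
  tip 0.27 [365.4 188.9]
top pencil 0.59 [651.6 190.1 181.8  13.8   0.9] [199. 155.   8.  50.]
  tip 0.74 [198.5 153.6]
  tip 0.53 [210.7 205.4]
top tape_measure 0.92 [ 621.8 -206.9   96.9   67.1  111.3] [316. 165.  35.  26.]
  tip 0.69 [307.1 163.8]
seat [[623.  16.  49.]]
narrow [[ 524. -379.    0.]]
wide [[ 461. -183.    0.]]
rest [[537. 382.   0.]]
wedge [[450. 174. 100.]]
[236. 126.] [[734.  63.  60.]]
[262. 122.] [[748. -24.  60.]]
[271. 175.] [[564. -53.  60.]]
[246. 179.] [[550.  30.  60.]]
```

```bash
python3 - <<'E'
from h import *
go(440,-300,330,86)
go(450,165,330,86)
E
```

```text
pos [ 198.9 -592.5  222.6] t 2.95 w 86.7 F [-0.1 -0.4  0.6]
jaw now [ 0.318 -0.948 -0.   ] z [-0.948 -0.318 -0.   ] q [-1.43  0.53  1.43  0.    1.18 -0.18]
err now-axes [-107.4 -200.6 -321.7]  rotvec [22.5 -0.   0. ]  err after-rot-axes [-107.4 -308.6 -220.2]
pos [ 198.9 -592.5  222.6] t 2.95 w 86.7 F [-0.1 -0.4  0.6]
jaw now [ 0.318 -0.948 -0.   ] z [-0.948 -0.318 -0.   ] q [-1.43  0.53  1.43  0.    1.18 -0.18]
err now-axes [-107.4 -638.2 -479.1]  rotvec [22.5 -0.   0. ]  err after-rot-axes [-107.4 -773.2 -197.7]
```

```bash
python3 -m inch '[[87,[-36,0,0],[7.5,0,0]],[87,[-36,0,0],[7.5,0,0]],[87,[-36,0,0],[7.5,0,0]],[87,[0,-40,-40],[0,0,0]],[87,[0,-40,-40],[0,0,0]],[87,[0,-40,-40],[0,0,0]],[87,[0,-40,-40],[0,0,0]],[87,[0,-40,-40],[0,0,0]],[87,[0,-55,-15],[0,0,0]],[87,[0,-55,-15],[0,0,0]],[87,[0,-55,-15],[0,0,0]],[87,[0,-55,-10],[0,0,0]]]'; python3 -c "
from h import *
go(450,165,330,86)"
```

```text
time: 4.45
position: [0.4971, -0.1894, 0.3337]
tool_rot: [0.708, -0.034, -0.705, -0.031]
ft_force: [-0.1, -0.3, -0.7]
grip_width: 0.0869
pos [ 497.1 -189.4  333.7] t 4.45 w 86.9 F [-0.1 -0.3 -0.7]
jaw now [-0.092 -0.996  0.004] z [-0.996  0.092 -0.005] q [-0.57  0.28  1.52 -0.    1.34  1.09]
err now-axes [   2.1 -348.6   79.4]  rotvec [-1.3 -0.3 -0.2]  err after-rot-axes [   3.7 -350.3   71.7]
```

```bash
python3 -m inch '[[87,[0,-50,11],[0,0,0]],[87,[0,-50,11],[0,0,0]],[87,[0,-50,11],[0,0,0]],[87,[0,-50,11],[0,0,0]],[87,[0,-50,11],[0,0,0]],[87,[0,-50,11],[0,0,0]],[87,[0,-50,11],[0,0,0]],[87,[0,0,0],[0,0,0]]]'; python3 -c "
from h import *
go(450,165,330,86)
im,P=snap('wrist','w1.png')
print(P)"
```

```text
time: 5.45
position: [0.4503, 0.1811, 0.3334]
tool_rot: [0.71, -0.031, -0.703, -0.029]
ft_force: [0.1, -1.2, -0.8]
grip_width: 0.087
pos [450.3 181.1 333.4] t 5.45 w 87.0 F [ 0.1 -1.2 -0.8]
jaw now [-0.086 -0.996  0.002] z [-0.996  0.086 -0.011] q [ 0.15  0.21  1.62 -0.    1.3   1.81]
err now-axes [ 3.4 16.1 -1.1]  rotvec [-0.9 -0.6 -0.1]  err after-rot-axes [ 3.4 16.1 -0.8]
{'camera_matrix': array([[303.56887451,   0.        , 249.5586648 ],
       [  0.        , 303.56887451, 193.23614559],
       [  0.        ,   0.        ,   1.        ]]), 'xyz': array([0.5269581 , 0.1748228 , 0.49715094]), 'rotation': array([-0.66937186,  0.72932231,  0.10389733, -0.09610218])}
```

View pics/w1.png

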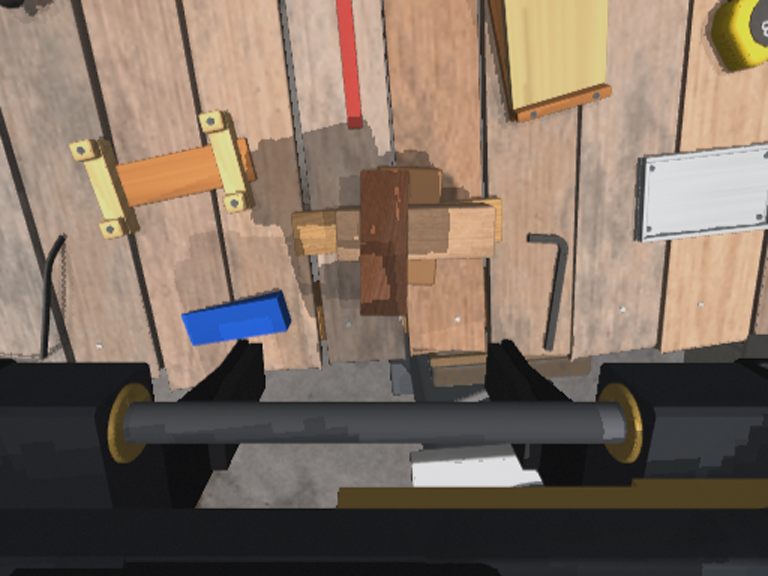

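Wrist view: wedge at (384,242) on top, square block to (495,230), sanding block under it, strip ends at (315,232) and (500,205). The pencil tip is at (355,125). I need to know which wedge end is thick.

```bash
python3 - <<'E'
from h import *
a=np.load("pics/w1.png.npy")[100:220,185:345]
s=imaging.camera("scene")[200:275,190:290]
A=cv2.resize(a,(640,480),interpolation=cv2.INTER_CUBIC)[:,:,::-1][:,:400]; B=cv2.resize(s,(640,480),interpolation=cv2.INTER_CUBIC)[:,:,::-1][:,100:500]
cv2.imwrite("pics/z.png",np.hstack([A,B]))
E
```

```text
(no output)
```

View pics/z.png

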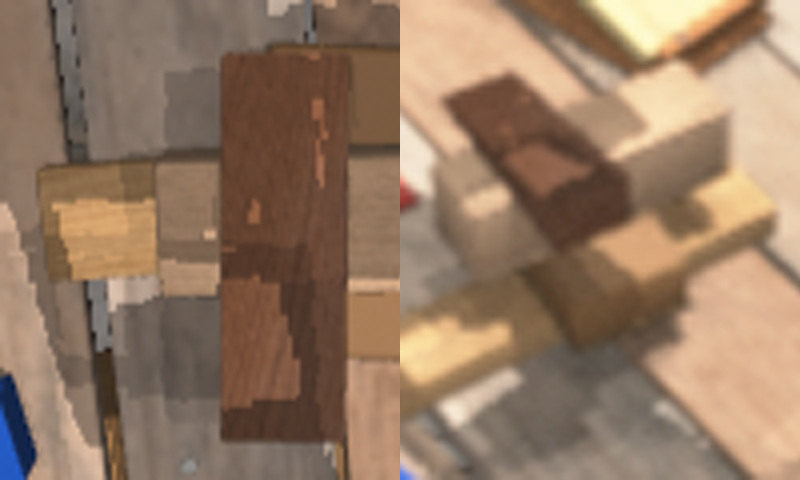

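```bash
python3 - <<'E'
from h import *
P=imaging.camera_params("wrist")
def c(p): return np.array(p)/4+[184.6,99.6]
t=[ray("wrist",c((220,54)),.103,P),ray("wrist",c((350,54)),.103,P),ray("wrist",c((348,440)),.129,P),ray("wrist",c((220,440)),.129,P)]
t=np.array(t)[:,0]*1000; print(np.round(t))
d=(t[2]+t[3]-t[0]-t[1])/2; print("wedge c",t.mean(0).round(1),"thick dir yaw",np.degrees(np.arctan2(d[1],d[0])),np.linalg.norm(d[:2]))
g=t.mean(0)+d/np.linalg.norm(d)*20
yaw=np.degrees(np.arctan2(d[1],d[0]))+90
go(g[0],g[1],190,yaw); print(g,yaw)
E
```

```text
[[519. 184. 103.]
 [515. 144. 103.]
 [396. 155. 129.]
 [400. 195. 129.]]
wedge c [457.6 169.5 116. ] thick dir yaw 174.7783111129875 119.11451347314218
pos [451.1 178.4 333.3] t 5.55 w 86.8 F [-0.4 -0.4  0.2]
jaw now [-0.089 -0.996  0.003] z [-0.996  0.089 -0.011] q [ 0.15  0.21  1.62 -0.01  1.3   1.81]
err now-axes [143.2   7.8  14. ]  rotvec [ 0.1 -0.7 -0.2]  err after-rot-axes [143.3   8.3  12.3]
[438.11565788 171.31091921 120.26512329] 264.77831111298747
```

```bash
python3 -m inch '[[87,[45,3,5],[0,-0.7,0]],[87,[45,3,5],[0,0,0]],[87,[45,2,3],[0,0,0]],[87,[30,0,0],[0,0,0]],[87,[0,0,0],[0,0,0]]]'; python3 -c "
from h import *
go(438.1,171.3,110,264.8)"
```

```text
time: 6.18
position: [0.443, 0.1633, 0.1662]
tool_rot: [0.709, -0.037, -0.704, -0.034]
ft_force: [-0.1, -0.5, 0.4]
grip_width: 0.0872
pos [443.  163.3 166.2] t 6.17 w 87.2 F [-0.1 -0.5  0.4]
jaw now [-0.1   -0.995  0.004] z [-0.995  0.1   -0.007] q [ 0.12  0.41  1.87 -0.01  0.86  1.8 ]
err now-axes [56.1 -7.7  6.1]  rotvec [-0.6 -0.4 -0.2]  err after-rot-axes [56.2 -7.5  5.7]
```

```bash
python3 -m inch '[[87,[0,-7,5],[0,0,0]],[87,[0,0,0],[0,0,0]],[87,[18,0,0],[0,0,0]],[87,[18,0,0],[0,0,0]],[87,[0,0,0],[0,0,0]]]'; python3 -c "
from h import *
go(438.1,171.3,110,264.8)"
```

```text
time: 6.8
position: [0.4448, 0.1707, 0.1358]
tool_rot: [0.714, -0.037, -0.699, -0.035]
ft_force: [-0.3, 0.3, 0.4]
grip_width: 0.0872
pos [444.8 170.7 135.8] t 6.8 w 87.2 F [-0.3  0.3  0.4]
jaw now [-0.102 -0.995  0.001] z [-0.995  0.102 -0.022] q [ 0.14  0.46  1.9  -0.01  0.76  1.81]
err now-axes [25.6  0.1  7.3]  rotvec [-0.6 -1.2 -0.1]  err after-rot-axes [25.8  0.   6.8]
```

```bash
python3 -m inch '[[87,[10,0,5],[0,-1.2,0]],[87,[9,0,2],[0,0,0]],[87,[6,0,0],[0,0,0]],[87,[0,0,0],[0,0,0]]]'; python3 -c "
from h import *
go(438.1,171.3,110,264.8)"
```

```text
time: 7.3
position: [0.4394, 0.1719, 0.1113]
tool_rot: [0.708, -0.036, -0.705, -0.036]
ft_force: [-0.1, -0.4, 0.8]
grip_width: 0.0869
pos [439.4 171.9 111.3] t 7.3 w 86.9 F [-0.1 -0.4  0.8]
jaw now [-0.101 -0.995  0.   ] z [-0.995  0.101 -0.004] q [ 0.14  0.51  1.92 -0.    0.71  1.81]
err now-axes [1.3 0.7 1.2]  rotvec [-0.6 -0.2 -0. ]  err after-rot-axes [1.3 0.7 1.2]
```

```bash
python3 -m inch '[[30,[1,0,1],[0,0,0]],[30,[0,0,0],[0,0,0]],[30,[0,0,0],[0,0,0]],[30,[0,0,0],[0,0,0]],[30,[0,0,0],[0,0,0]],[30,[0,0,0],[0,0,0]],[30,[0,0,0],[0,0,0]]]' 25; python3 -c "
from h import *
go(438.1,171.3,110,264.8)"
```

```text
time: 8.18
position: [0.4388, 0.1721, 0.1107]
tool_rot: [0.708, -0.036, -0.704, -0.036]
ft_force: [-0.2, 0.2, -1.3]
grip_width: 0.0399
pos [438.8 172.1 110.7] t 8.18 w 39.9 F [-0.2  0.2 -1.3]
jaw now [-0.101 -0.995 -0.   ] z [-0.995  0.101 -0.005] q [ 0.14  0.51  1.92 -0.    0.71  1.81]
err now-axes [0.7 0.9 0.7]  rotvec [-0.6 -0.3  0. ]  err after-rot-axes [0.7 0.9 0.7]
```

```bash
python3 -m inch '[[30,[-30,0,0],[0,0,0]],[30,[-45,0,0],[0,0,0]],[30,[-45,0,0],[0,0,0]],[30,[-45,0,0],[0,0,0]],[30,[0,50,-8],[0,0,0]],[30,[0,50,-8],[0,0,0]],[30,[0,50,-8],[0,0,0]],[30,[0,50,-8],[0,0,0]],[30,[0,50,-8],[0,0,0]],[30,[0,50,-8],[0,0,0]],[30,[0,50,-8],[0,0,0]],[30,[0,0,0],[0,0,0]]]'; python3 -c "
from h import *
go(534,-384,270,-10.4)"
```

```text
time: 9.68
position: [0.4584, -0.1921, 0.2807]
tool_rot: [0.708, -0.035, -0.705, -0.034]
ft_force: [0.6, 1.6, -0.2]
grip_width: 0.04
pos [ 458.4 -192.1  280.7] t 9.68 w 40.0 F [ 0.6  1.6 -0.2]
jaw now [-0.097 -0.995  0.002] z [-0.995  0.097 -0.005] q [-0.62  0.28  1.68  0.    1.18  1.04]
err now-axes [ 11.4 183.6 -93.8]  rotvec [-85.2  -0.2  -0.3]  err after-rot-axes [ 10.7 109.  175.1]
```

```bash
python3 -m inch '[[30,[0,46,-5],[0,0,0]],[30,[0,46,-5],[0,0,0]],[30,[0,46,-5],[0,0,0]],[30,[0,46,-5],[0,0,0]],[30,[0,0,0],[0,0,0]],[30,[0,0,0],[0,0,0]]]'; python3 - <<'E'
from h import *
go(534,-384,270,-10.4)
im,P=snap('wrist','w2.png')
for d in imaging.cut_out('wrist','narrow_tray'): print(d['confidence'],rect('wrist',d['pixels'],.013,P),np.round(d['box']))
for d in imaging.cut_out('wrist','wedge'): print(d['confidence'],np.round(d['box']))
g=im.astype(int); m=(g.min(2)>125)&((g.max(2)-g.min(2))<25)
m=cv2.morphologyEx(m.astype(np.uint8),cv2.MORPH_OPEN,np.ones((3,3)))
n,l,s,c=cv2.connectedComponentsWithStats(m)
for i in range(1,n):
    if s[i,4]>800: print(s[i],rect('wrist',l==i,.013,P))
E
```

```text
time: 10.42
position: [0.459, -0.3741, 0.2775]
tool_rot: [-0.706, 0.03, 0.707, 0.036]
ft_force: [-0.3, 0.1, -0.7]
grip_width: 0.0393
pos [ 459.  -374.1  277.5] t 10.43 w 39.3 F [-0.3  0.1 -0.7]
jaw now [-0.093 -0.996 -0.009] z [-0.996  0.093  0.002] q [-0.87  0.43  1.45  0.01  1.27  0.79]
err now-axes [  7.4   3.  -75.6]  rotvec [-84.9  -0.3   0.5]  err after-rot-axes [ 7.5 75.5 -3.8]
0.61 [ 534.4 -383.4  145.6   66.2   80.1] [256. 100. 114.  56.]
0.57 [248. 214.  68. 221.]
[ 200   73  111   59 3459] [ 534.7 -383.7  145.6   66.1   80.2]
[  56  134  107   65 5192] [ 464.4 -171.3  143.2   82.2   91.6]
```

View pics/w2.png

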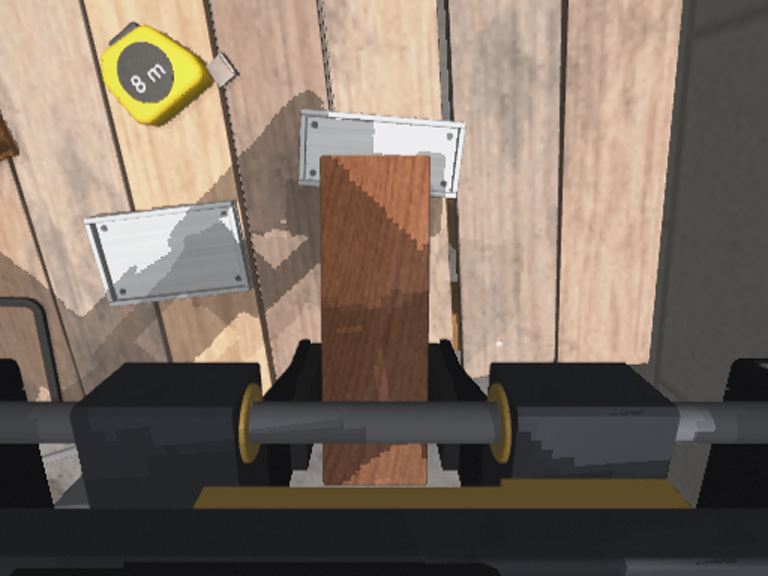

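Tray centre at view (381,152), wedge held with thin end at rows ~155, columns 320–430. Checking the hold for slip or tilt by projection.

```bash
python3 - <<'E'
from h import *
o=get_obs(); P=imaging.camera_params("wrist"); R=Ro.from_quat(o["tool_rot"]).as_matrix(); p=o["position"]
C=Ro.from_quat(P["rotation"]).as_matrix()
def pr(v):
    w=p+R@np.array(v); c=C.T@(w-P["xyz"]); c=P["camera_matrix"]@(c/c[2]); return (c[:2]*1.5).round(1)
for z in(-.080,):
  for y in (-.02,.02):
    for x in (.011,.007): print("thin",y,x,pr((x,y,z)))
for y in (-.02,.02): print("thick top",pr((-.019,y,.04)))
E
```

```text
thin -0.02 0.011 [319.8 147.8]
thin -0.02 0.007 [318.5 147.7]
thin 0.02 0.011 [429.6 147.8]
thin 0.02 0.007 [430.9 147.7]
thick top [321.6 479.5]
thick top [427.4 479.6]
```

```bash
python3 -m inch '[[30,[0,0,0],[-10.6,0,0]],[30,[0,0,0],[-10.6,0,0]],[30,[0,0,0],[-10.6,0,0]],[30,[0,0,0],[-10.6,0,0]],[30,[0,0,0],[-10.6,0,0]],[30,[0,0,0],[-10.6,0,0]],[30,[0,0,0],[-10.6,0,0]],[30,[0,0,0],[-10.6,0,0]],[30,[0,0,0],[0,0,0]]]'; python3 -c "
from h import *
go(531.4,-401.3,60,-9.9)"
```

```text
time: 11.7
position: [0.4611, -0.3613, 0.2805]
tool_rot: [0.54, 0.461, -0.536, 0.456]
ft_force: [0.1, -0.2, -0.7]
grip_width: 0.0398
pos [ 461.1 -361.3  280.5] t 11.7 w 39.8 F [ 0.1 -0.2 -0.7]
jaw now [ 0.987 -0.158 -0.002] z [-0.158 -0.987 -0.009] q [-0.86  0.42  1.46  0.01  1.27 -0.7 ]
err now-axes [220.1  76.1  30.4]  rotvec [ 0.8 -0.5  0.1]  err after-rot-axes [220.5  76.1  27.3]
```

```bash
python3 -m inch '[[30,[0,38,14],[0.8,-0.5,0]],[30,[0,38,14],[0,0,0]],[30,[0,0,0],[0,0,0]],[30,[40,0,0],[0,0,0]],[30,[40,0,0],[0,0,0]],[30,[40,0,0],[0,0,0]],[30,[40,0,0],[0,0,0]],[30,[30,0,0],[0,0,0]],[30,[0,0,0],[0,0,0]]]'; python3 -c "
from h import *
go(531.4,-401.3,17,-9.9)"
```

```text
time: 12.82
position: [0.5304, -0.3943, 0.0882]
tool_rot: [-0.545, -0.451, 0.546, -0.448]
ft_force: [-0.8, -0.6, -0.1]
grip_width: 0.0397
pos [ 530.4 -394.3   88.2] t 12.82 w 39.7 F [-0.8 -0.6 -0.1]
jaw now [ 0.982 -0.191 -0.004] z [-0.191 -0.982 -0.002] q [-0.81  0.74  1.44 -0.    0.97 -0.62]
err now-axes [71.2  2.6  6.8]  rotvec [-1.1 -0.1  0.2]  err after-rot-axes [71.2  2.1  6.7]
```

```bash
python3 -m inch '[[30,[25,2,5],[-1,0,0]],[30,[22,0,2],[0,0,0]],[30,[0,0,0],[0,0,0]]]'; python3 -c "
from h import *
go(531.4,-401.3,17,-9.9)"
```

```text
time: 13.2
position: [0.5325, -0.4024, 0.0446]
tool_rot: [-0.542, -0.453, 0.542, -0.455]
ft_force: [0.4, -0.3, -0.8]
grip_width: 0.0399
pos [ 532.5 -402.4   44.6] t 13.2 w 39.9 F [ 0.4 -0.3 -0.8]
jaw now [ 0.984 -0.176  0.001] z [-0.176 -0.984  0.002] q [-0.81  0.8   1.44 -0.    0.9  -0.64]
err now-axes [27.6 -1.2 -0.9]  rotvec [-0.2  0.1 -0. ]  err after-rot-axes [27.6 -1.2 -0.9]
```

```bash
python3 -m inch '[[30,[14,-1,-1],[0,0,0]],[30,[9,0,0],[0,0,0]],[30,[4,0,0],[0,0,0]],[30,[0,0,0],[0,0,0]]]'; python3 -c "
from h import *
go(531.4,-401.3,17,-9.9)"
```

```text
time: 13.7
position: [0.5329, -0.4021, 0.0185]
tool_rot: [-0.542, -0.452, 0.542, -0.456]
ft_force: [0.4, -0.5, -0.5]
grip_width: 0.0399
pos [ 532.9 -402.1   18.5] t 13.7 w 39.9 F [ 0.4 -0.5 -0.5]
jaw now [ 0.984 -0.176  0.004] z [-0.176 -0.984  0.004] q [-0.81  0.84  1.45 -0.    0.85 -0.64]
err now-axes [ 1.5 -1.6 -0.5]  rotvec [-0.2  0.2 -0.2]  err after-rot-axes [ 1.5 -1.6 -0.5]
```

```bash
python3 -m inch '[[30,[2,-1,0],[0,0,0]],[30,[0,0,0],[0,0,0]],[50,[0,0,0],[0,0,0]],[60,[0,0,0],[0,0,0]],[60,[0,0,0],[0,0,0]],[60,[-10,0,0],[0,0,0]],[70,[-30,0,0],[0,0,0]],[87,[-50,0,0],[0,0,0]],[87,[-50,0,0],[0,0,0]],[87,[-50,0,0],[0,0,0]],[87,[0,0,70],[0,0,0]],[87,[0,0,0],[0,0,0]]]'; python3 - <<'E'
from h import *
go(531.4,-401.3,250,-9.9)
im,P=snap('wrist','w3.png')
for t,z in (('narrow_tray',.013),('wedge',.02)):
  for d in imaging.cut_out('wrist',t): print(t,d['confidence'],rect('wrist',d['pixels'],z,P),np.round(d['box']))
E
```

```text
time: 15.2
position: [0.5212, -0.4646, 0.219]
tool_rot: [-0.541, -0.45, 0.542, -0.459]
ft_force: [-1.0, 1.0, -0.5]
grip_width: 0.087
pos [ 521.2 -464.6  219. ] t 15.2 w 87.0 F [-1.   1.  -0.5]
jaw now [ 0.985 -0.174  0.009] z [-0.174 -0.985  0.009] q [-0.89  0.63  1.25 -0.    1.26 -0.71]
err now-axes [-31.6  -0.7 -63.8]  rotvec [-0.1  0.5 -0.5]  err after-rot-axes [-31.   -0.8 -64.1]
narrow_tray 0.71 [ 534.3 -384.7  146.5   68.2   80.1] [250.  94.  61. 134.]
wedge 0.72 [ 534.3 -385.5  120.5   40.6   79.4] [249.  95.  30. 112.]
```

View pics/w3.png

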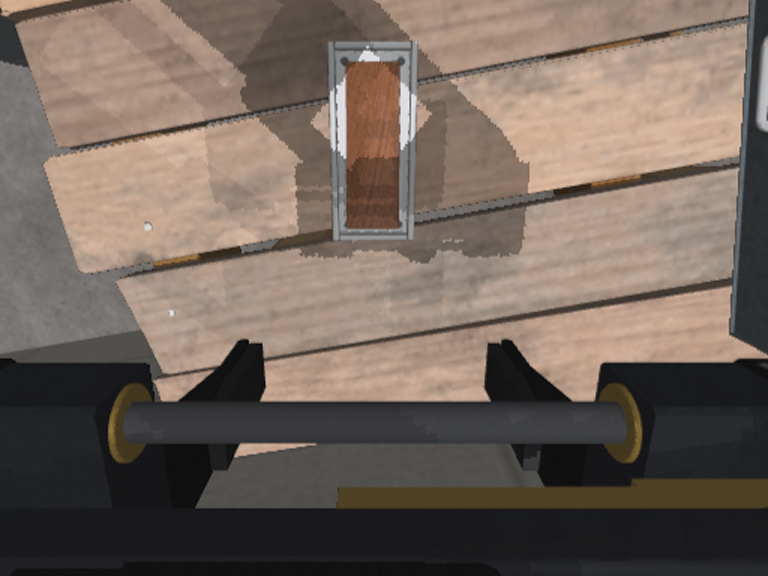

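```bash
python3 -c "
from h import *
go(457,55,310,-3)"
```

```text
pos [ 522.1 -459.3  217.6] t 15.35 w 87.1 F [-0.6 -0.1 -0.9]
jaw now [ 0.985 -0.171  0.007] z [-0.171 -0.985  0.004] q [-0.88  0.63  1.25  0.    1.26 -0.71]
err now-axes [ -95.5 -151.3 -495.3]  rotvec [-6.8  0.3 -0.4]  err after-rot-axes [ -92.4  -91.9 -510.2]
```

```bash
python3 -m inch '[[87,[-31,0,0],[-6.8,0,0]],[87,[-31,-9,-51],[0,0,0]],[87,[-31,-9,-51],[0,0,0]],[87,[0,-9,-51],[0,0,0]],[87,[0,-9,-51],[0,0,0]],[87,[0,-9,-51],[0,0,0]],[87,[0,-9,-51],[0,0,0]],[87,[0,-9,-51],[0,0,0]],[87,[0,-9,-51],[0,0,0]],[87,[0,-9,-51],[0,0,0]],[87,[0,-9,-51],[0,0,0]],[87,[0,0,0],[0,0,0]]]'; python3 - <<'E'
from h import *
go(457,55,310,-3)
im,P=snap('wrist','w4.png')
for t,z in (('square_block',.099),('sanding_block',.054),('strip',.02)):
  for d in imaging.cut_out('wrist',t): print(t,d['confidence'],rect('wrist',d['pixels'],z,P),np.round(d['box']))
E
```

```text
time: 16.85
position: [0.4432, 0.0854, 0.3076]
tool_rot: [0.509, 0.496, -0.509, 0.487]
ft_force: [0.4, -0.3, -0.2]
grip_width: 0.0869
pos [443.2  85.4 307.6] t 16.85 w 86.9 F [ 0.4 -0.3 -0.2]
jaw now [ 0.999 -0.035 -0.009] z [-0.035 -0.999 -0.008] q [-0.06  0.19  1.73  0.01  1.24 -0.03]
err now-axes [-2.7 14.8 29.8]  rotvec [ 1.  -0.5  0.5]  err after-rot-axes [-2.4 15.3 29.6]
square_block 0.69 [459.2 144.1 139.8  46.5  86.5] [266. 118.  38. 123.]
strip 0.93 [454.9 226.2  83.1  45.4  89.3] [258. 103.  41. 162.]
```

View pics/w4.png

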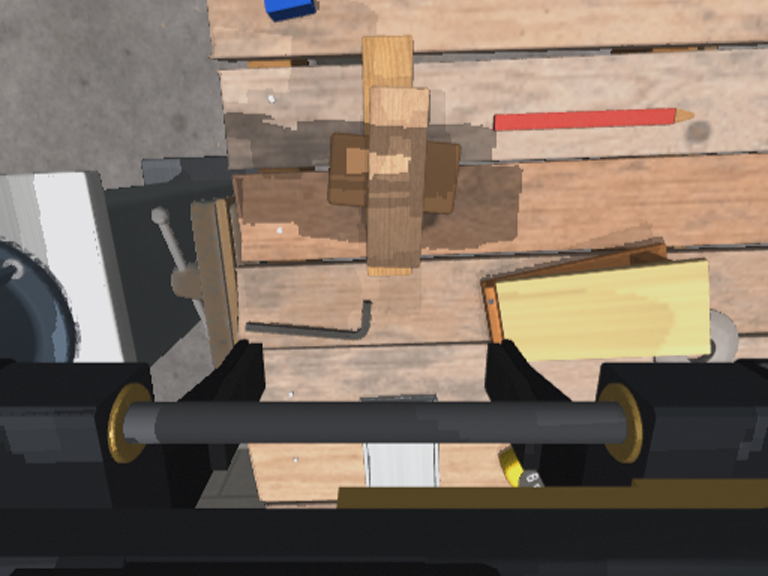

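Square block at view (400,180), net (459,144) mm, yaw 86.5°; ramp at (600,310) with its ledge on the left (robot) side; pencil untouched. Measuring the ramp from this and the top view.

```bash
python3 - <<'E'
from h import *
top=imaging.camera("top")
def rampfit(im,cam,P,roi):
    h=cv2.cvtColor(im,cv2.COLOR_RGB2HSV); m=((h[...,0]>20)&(h[...,0]<32)&(h[...,1]>70)&(h[...,2]>130)).astype(np.uint8)
    k=np.zeros_like(m); k[roi[1]:roi[3],roi[0]:roi[2]]=1; m=cv2.morphologyEx(m*k,cv2.MORPH_OPEN,np.ones((5,5)))
    c=max(cv2.findContours(m,cv2.RETR_EXTERNAL,cv2.CHAIN_APPROX_NONE)[0],key=cv2.contourArea)[:,0].astype(float)
    s=np.array([623,16,49.])/1000; yaw=np.radians(10)
    for _ in range(6):
        x=np.array([np.cos(.349)*np.cos(yaw),np.cos(.349)*np.sin(yaw),np.sin(.349)]); y=np.array([-np.sin(yaw),np.cos(yaw),0]); n=np.cross(x,y)
        d=np.c_[c,np.ones(len(c))]@np.linalg.inv(P["camera_matrix"]).T@Ro.from_quat(P["rotation"]).as_matrix().T
        w=P["xyz"]+d*(((s-P["xyz"])@n)/(d@n))[:,None]-s
        r=cv2.minAreaRect((np.c_[w@x,w@y]*1000).astype(np.float32)); b=cv2.boxPoints(r)
        e=max(b[1]-b[0],b[2]-b[1],key=np.linalg.norm); a=np.arctan2(e[1],e[0]); a=(a+np.pi/2)%np.pi-np.pi/2
        yaw+=a; s=s+y*r[0][1]/1000
    print(cam,"board cx from seat",round(r[0][0],1),"size",np.round(r[1],1),"yaw",round(np.degrees(yaw),2),"line pt",np.round(s*1000,1)," x ends",np.round(b[:,0],1))
rampfit(np.load("pics/w4.png.npy"),"wrist",imaging.camera_params("wrist"),(310,150,490,245))
rampfit(top,"top",imaging.camera_params("top"),(225,110,285,190))
for c in("top","wrist"):
    for d in imaging.tip_of(c,"ramp_seat"): print(c,d["confidence"],d["pixel"],ray(c,d["pixel"],.049)*1000)
go(459.2,144.1,200,-3.5)
E
```

```text
wrist board cx from seat 28.8 size [178.3  89.5] yaw 10.29 line pt [626.   -1.2  49. ]  x ends [-60.3 -60.3 118.  118. ]
top board cx from seat 29.4 size [179.8  91.5] yaw 10.98 line pt [625.3   3.3  49. ]  x ends [-60.5 -60.5 119.3 119.3]
top 0.56 [253.4, 154.2] [[638.7023687    4.54099176  49.        ]]
wrist 0.72 [378.2, 210.5] [[628.85020734   0.69563964  49.        ]]
pos [446.1  80.4 308. ] t 17.2 w 87.0 F [-0.3  0.3 -0.5]
jaw now [ 0.999 -0.044 -0.007] z [-0.044 -0.999 -0.007] q [-0.07  0.19  1.72  0.01  1.24 -0.03]
err now-axes [108.4  11.  -63.4]  rotvec [ 1.  -0.4  0.4]  err after-rot-axes [108.    9.2 -64.4]
```

```bash
python3 -m inch '[[87,[0,4,-32],[1,-0.4,0.4]],[87,[0,4,-32],[0,0,0]],[87,[0,0,0],[0,0,0]],[87,[45,0,0],[0,0,0]],[87,[45,0,0],[0,0,0]],[87,[45,0,0],[0,0,0]],[87,[40,0,0],[0,0,0]],[87,[0,0,0],[0,0,0]],[87,[0,0,0],[0,0,0]]]'; python3 -c "
from h import *
go(459.2,144.1,67,-3.5)"
```

```text
time: 18.32
position: [0.4648, 0.1334, 0.131]
tool_rot: [0.52, 0.477, -0.518, 0.483]
ft_force: [0.2, 0.0, -0.6]
grip_width: 0.0869
pos [464.8 133.4 131. ] t 18.32 w 86.9 F [ 0.2  0.  -0.6]
jaw now [ 0.997 -0.078  0.008] z [-0.078 -0.997  0.003] q [ 0.05  0.48  1.88 -0.01  0.77  0.13]
err now-axes [ 63.9  -6.9 -10.5]  rotvec [-1.   0.2 -0.4]  err after-rot-axes [ 64.   -6.2 -10.4]
```

```bash
python3 -m inch '[[87,[0,-6,-10],[-1,0,-0.4]],[87,[0,0,0],[0,0,0]],[87,[0,0,0],[0,0,0]]]'; python3 -c "
from h import *
go(459.2,144.1,67,-3.5)"
```

```text
time: 18.7
position: [0.4617, 0.1445, 0.1348]
tool_rot: [0.516, 0.482, -0.513, 0.488]
ft_force: [-0.2, -0.1, -0.5]
grip_width: 0.0868
pos [461.7 144.5 134.8] t 18.7 w 86.8 F [-0.2 -0.1 -0.5]
jaw now [ 0.998 -0.059  0.008] z [-0.059 -0.998  0.002] q [ 0.07  0.48  1.87 -0.    0.78  0.14]
err now-axes [67.8 -3.1  0.5]  rotvec [ 0.1  0.1 -0.5]  err after-rot-axes [67.8 -2.5  0.6]
```

```bash
python3 -m inch '[[87,[20,-2,0],[0,0,-0.5]],[87,[20,0,0],[0,0,0]],[87,[15,0,0],[0,0,0]],[87,[5,0,0],[0,0,0]],[87,[0,0,0],[0,0,0]]]'; python3 -c "
from h import *
go(459.2,144.1,67,-3.5)"
```

```text
time: 19.32
position: [0.4628, 0.1455, 0.0763]
tool_rot: [0.516, 0.483, -0.512, 0.488]
ft_force: [0.2, 0.0, -0.2]
grip_width: 0.0872
pos [462.8 145.5  76.3] t 19.32 w 87.2 F [ 0.2  0.  -0.2]
jaw now [ 0.998 -0.057  0.008] z [-0.057 -0.998  0.001] q [ 0.08  0.59  1.91 -0.    0.64  0.13]
err now-axes [ 9.3 -3.6  1.6]  rotvec [ 0.2  0.1 -0.4]  err after-rot-axes [ 9.3 -3.5  1.6]
```

```bash
python3 -m inch '[[87,[8,-4,1],[0,0,-0.4]],[87,[2,0,0],[0,0,0]],[87,[0,0,0],[0,0,0]],[38,[0,0,0],[0,0,0]],[38,[0,0,0],[0,0,0]],[38,[0,0,0],[0,0,0]],[38,[0,0,0],[0,0,0]],[38,[0,0,0],[0,0,0]],[38,[0,0,0],[0,0,0]],[38,[0,0,0],[0,0,0]]]' 30; python3 -c "
from h import *
go(459.2,144.1,67,-3.5)"
```

```text
time: 20.58
position: [0.46, 0.1448, 0.0673]
tool_rot: [0.515, 0.484, -0.513, 0.487]
ft_force: [0.0, 0.4, 0.2]
grip_width: 0.0449
pos [460.  144.8  67.3] t 20.57 w 44.9 F [0.  0.4 0.2]
jaw now [ 0.998 -0.057  0.004] z [-0.057 -0.998  0.001] q [ 0.07  0.6   1.92 -0.    0.61  0.13]
err now-axes [ 0.3 -0.8  0.7]  rotvec [ 0.2  0.  -0.2]  err after-rot-axes [ 0.3 -0.8  0.7]
```

```bash
python3 -m inch '[[38,[-30,0,0],[0,0,0]],[38,[-50,0,0],[0,0,0]],[38,[-50,0,0],[0,0,0]],[38,[-50,0,0],[0,0,0]],[38,[0,0,0],[10.6,0,0]],[38,[0,0,0],[10.6,0,0]],[38,[0,0,0],[10.6,0,0]],[38,[0,0,0],[10.6,0,0]],[38,[0,0,0],[10.6,0,0]],[38,[0,0,0],[10.6,0,0]],[38,[0,0,0],[10.6,0,0]],[38,[0,0,0],[0,0,0]]]'; cat >> h.py <<'E'
def ramp(xr,h,off=13.3):
    yaw=np.radians(10.6); c,s=np.cos(np.radians(20)),np.sin(np.radians(20)); u=np.array([np.cos(yaw),np.sin(yaw),0])
    x=c*u+[0,0,s]; n=-s*u+[0,0,c]
    p=np.array([625.7,1,49])+xr*x+(h+off)*n; print(np.round(p,1)); go(*p,-79.4,20,1)
E
python3 -c "
from h import *
ramp(25,60)"
```

```text
time: 22.08
position: [0.453, 0.1445, 0.2493]
tool_rot: [-0.7, -0.07, 0.707, -0.071]
ft_force: [0.6, 0.4, -2.3]
grip_width: 0.0447
[624.1   0.7 126.4]
pos [453.  144.5 249.3] t 22.07 w 44.7 F [ 0.6  0.4 -2.3]
jaw now [ 0.198 -0.98  -0.   ] z [-0.98  -0.198  0.009] q [ 0.07  0.29  1.76 -0.    1.1   1.45]
err now-axes [ 121.5  174.8 -140.4]  rotvec [ 0.8 20.5  0.1]  err after-rot-axes [164.  172.8 -91.2]
```

```bash
python3 -m inch '[[38,[0,44,-35],[0,0,0]],[38,[0,44,-35],[0,0,0]],[38,[0,44,-35],[0,0,0]],[38,[0,44,-35],[0,0,0]],[38,[0,0,0],[0.8,10.2,0]],[38,[0,0,0],[0,10.2,0]],[38,[0,0,0],[0,0,0]]]'; python3 -c "
from h import *
ramp(25,60)"
```

```text
time: 22.95
position: [0.6296, -0.0038, 0.2393]
tool_rot: [0.813, 0.087, -0.573, 0.058]
ft_force: [-0.9, 0.7, -1.6]
grip_width: 0.045
[624.1   0.7 126.4]
pos [629.6  -3.8 239.3] t 22.95 w 45.0 F [-0.9  0.7 -1.6]
jaw now [ 0.208 -0.978 -0.004] z [-0.922 -0.194 -0.336] q [-0.26  0.4   1.67  0.22  0.78  0.96]
err now-axes [104.9  -5.   42.1]  rotvec [1.2 0.4 0.7]  err after-rot-axes [104.5  -5.4  42.9]
```

```bash
python3 -m inch '[[38,[30,-2,14],[1.2,0.4,0.7]],[38,[35,-2,14],[0,0,0]],[38,[35,-1,14],[0,0,0]],[38,[0,0,0],[0,0,0]],[38,[0,0,0],[0,0,0]]]'; python3 -c "
from h import *
ramp(25,10)"
```

```text
time: 23.58
position: [0.6333, 0.0007, 0.1342]
tool_rot: [0.817, 0.079, -0.568, 0.059]
ft_force: [0.7, 0.0, -0.9]
grip_width: 0.0446
[641.    3.9  79.4]
pos [633.3   0.7 134.2] t 23.57 w 44.6 F [ 0.7  0.  -0.9]
jaw now [ 0.196 -0.981  0.006] z [-0.919 -0.186 -0.347] q [-0.25  0.56  1.77  0.3   0.51  0.89]
err now-axes [54.1 -1.9 11.4]  rotvec [ 0.8 -0.3 -0.1]  err after-rot-axes [54.2 -1.7 11.1]
```

```bash
python3 -m inch '[[38,[20,-2,5],[0.8,-0.3,0]],[38,[20,0,5],[0,0,0]],[38,[12,0,0],[0,0,0]],[38,[0,0,0],[0,0,0]]]'; python3 -c "
from h import *
ramp(25,0)"
```

```text
time: 24.08
position: [0.6465, 0.0041, 0.0838]
tool_rot: [0.818, 0.074, -0.568, 0.054]
ft_force: [0.5, 0.2, -1.7]
grip_width: 0.0449
[644.3   4.5  70. ]
pos [646.5   4.1  83.8] t 24.07 w 44.9 F [ 0.5  0.2 -1.7]
jaw now [ 0.184 -0.983  0.004] z [-0.921 -0.173 -0.349] q [-0.23  0.66  1.77  0.35  0.41  0.85]
err now-axes [12.2 -0.8  6.7]  rotvec [ 0.1 -0.5 -0.2]  err after-rot-axes [12.2 -0.8  6.7]
```

```bash
python3 -m inch '[[38,[8,0,0],[0,-0.5,0]],[38,[2,0,0],[0,0,0]],[38,[0,0,0],[0,0,0]]]'; python3 -c "
from h import *
ramp(25,0)"
```

```text
time: 24.45
position: [0.6512, 0.0046, 0.0752]
tool_rot: [0.816, 0.074, -0.571, 0.055]
ft_force: [-1.0, 0.3, -1.4]
grip_width: 0.0447
[644.3   4.5  70. ]
pos [651.2   4.6  75.2] t 24.45 w 44.7 F [-1.   0.3 -1.4]
jaw now [ 0.184 -0.983  0.005] z [-0.923 -0.174 -0.343] q [-0.23  0.67  1.76  0.34  0.41  0.86]
err now-axes [ 2.5 -1.2  8.1]  rotvec [ 0.1 -0.  -0.3]  err after-rot-axes [ 2.5 -1.1  8.1]
```

```bash
python3 -m inch '[[38,[1.5,0,0],[0,0,0]],[38,[1,0,0],[0,0,0]],[38,[0,0,0],[0,0,0]]]'; python3 -c "
from h import *
ramp(25,0)"
```

```text
time: 24.82
position: [0.6522, 0.0046, 0.0734]
tool_rot: [0.816, 0.074, -0.57, 0.055]
ft_force: [-0.2, 0.7, -1.3]
grip_width: 0.045
[644.3   4.5  70. ]
pos [652.2   4.6  73.4] t 24.82 w 45.0 F [-0.2  0.7 -1.3]
jaw now [ 0.183 -0.983  0.006] z [-0.923 -0.174 -0.344] q [-0.23  0.68  1.75  0.34  0.4   0.86]
err now-axes [ 0.4 -1.3  8.4]  rotvec [ 0.1 -0.1 -0.3]  err after-rot-axes [ 0.5 -1.3  8.4]
```

```bash
python3 -m inch '[[38,[1.5,0,0],[0,0,0]],[38,[0,0,0],[0,0,0]]]'; python3 -m inch '[[38,[1.5,0,0],[0,0,0]],[38,[0,0,0],[0,0,0]]]';  python3 -m inch '[[38,[1,0,0],[0,0,0]],[38,[0,0,0],[0,0,0]]]'; python3 -c "
from h import *
ramp(25,0)"
```

```text
time: 25.08
position: [0.6527, 0.0047, 0.072]
tool_rot: [0.816, 0.074, -0.57, 0.055]
ft_force: [0.5, 0.4, -2.5]
grip_width: 0.0449
time: 25.32
position: [0.6533, 0.0048, 0.0705]
tool_rot: [0.816, 0.074, -0.57, 0.055]
ft_force: [0.0, -0.2, -0.9]
grip_width: 0.0447
time: 25.58
position: [0.6533, 0.0048, 0.0706]
tool_rot: [0.816, 0.074, -0.57, 0.055]
ft_force: [-0.6, -0.8, -1.6]
grip_width: 0.045
[644.3   4.5  70. ]
pos [653.3   4.8  70.6] t 25.57 w 45.0 F [-0.6 -0.8 -1.6]
jaw now [ 0.183 -0.983  0.006] z [-0.923 -0.174 -0.344] q [-0.23  0.68  1.75  0.35  0.4   0.86]
err now-axes [-2.5 -1.4  8.5]  rotvec [ 0.1 -0.1 -0.3]  err after-rot-axes [-2.5 -1.4  8.5]
```

```bash
python3 -m inch '[[38,[1.5,0,0],[0,0,0]],[38,[0,0,0],[0,0,0]]]'; python3 -m inch '[[38,[1.5,0,0],[0,0,0]],[38,[0,0,0],[0,0,0]]]'; python3 -c "
from h import *
ramp(25,0)"
```

```text
time: 25.82
position: [0.6534, 0.0048, 0.0706]
tool_rot: [0.817, 0.074, -0.57, 0.055]
ft_force: [-0.6, 0.0, -1.3]
grip_width: 0.0452
time: 26.08
position: [0.6535, 0.0048, 0.0706]
tool_rot: [0.817, 0.074, -0.57, 0.055]
ft_force: [-0.3, -0.6, -0.6]
grip_width: 0.0451
[644.3   4.5  70. ]
pos [653.5   4.8  70.6] t 26.07 w 45.1 F [-0.3 -0.6 -0.6]
jaw now [ 0.184 -0.983  0.006] z [-0.922 -0.175 -0.345] q [-0.23  0.68  1.75  0.35  0.4   0.86]
err now-axes [-2.6 -1.4  8.7]  rotvec [ 0.1 -0.2 -0.3]  err after-rot-axes [-2.6 -1.4  8.7]
```

```bash
python3 -m inch '[[38,[-0.5,-1,6],[0,0,0]],[38,[0,0,6],[0,0,0]],[38,[0,0,3],[0,0,0]],[38,[0,0,0],[0,0,0]]]'; python3 -c "
from h import *
ramp(8.5,-2.5)"
```

```text
time: 26.58
position: [0.6399, 0.0027, 0.0656]
tool_rot: [0.817, 0.074, -0.569, 0.055]
ft_force: [-1.0, -0.2, 2.0]
grip_width: 0.0449
[629.9   1.8  62.1]
pos [639.9   2.7  65.6] t 26.57 w 44.9 F [-1.  -0.2  2. ]
jaw now [ 0.183 -0.983  0.007] z [-0.922 -0.174 -0.347] q [-0.24  0.68  1.79  0.39  0.36  0.8 ]
err now-axes [-0.1 -1.  10.6]  rotvec [ 0.1 -0.3 -0.4]  err after-rot-axes [-0.1 -1.  10.6]
```

```bash
python3 -m inch '[[38,[0,0,4],[0,-0.3,0]],[38,[0,0,3],[0,0,0]],[38,[0,0,2],[0,0,0]]]'; python3 -m inch '[[38,[0,0,2],[0,0,0]],[38,[0,0,2],[0,0,0]]]'; python3 -m inch '[[38,[0,0,2],[0,0,0]],[38,[0,0,2],[0,0,0]]]'; python3 -c "
from h import *
ramp(8.5,-2.5)"
```

```text
time: 26.95
position: [0.6319, 0.0008, 0.0625]
tool_rot: [0.816, 0.073, -0.57, 0.056]
ft_force: [1.0, 0.2, 1.4]
grip_width: 0.0452
time: 27.2
position: [0.6307, 0.0003, 0.0625]
tool_rot: [0.818, 0.072, -0.568, 0.055]
ft_force: [5.5, 5.4, 2.8]
grip_width: 0.0447
time: 27.45
position: [0.6305, 0.0003, 0.063]
tool_rot: [0.82, 0.072, -0.565, 0.055]
ft_force: [4.8, 4.5, 1.5]
grip_width: 0.045
[629.9   1.8  62.1]
pos [6.305e+02 3.000e-01 6.300e+01] t 27.45 w 45.0 F [4.8 4.5 1.5]
jaw now [ 0.18  -0.984  0.009] z [-0.919 -0.172 -0.355] q [-0.25  0.68  1.82  0.44  0.33  0.75]
err now-axes [ 0.8 -1.6  0.6]  rotvec [-0.  -0.8 -0.6]  err after-rot-axes [ 0.8 -1.6  0.6]
```

```bash
python3 -m inch '[[38,[0,0,0],[0,0,0]],[52,[0,0,0],[0,0,0]],[60,[0,0,0],[0,0,0]],[60,[0,0,0],[0,0,0]],[60,[-20,0,0],[0,0,0]],[70,[-40,0,0],[0,0,0]],[87,[-50,0,0],[0,0,0]],[87,[-40,0,0],[0,-10,0]],[87,[0,0,50],[0,-10,0]],[87,[0,0,50],[0,0,0]],[87,[0,0,30],[0,0,0]],[87,[0,0,0],[0,0,0]]]'; python3 - <<'E'
from h import *
go(459,145,200,86.5)
im,P=snap('wrist','w5.png')
for t,z in (('square_block',.095),):
  for d in imaging.cut_out('wrist',t): print(t,d['confidence'],rect('wrist',d['pixels'],z,P),np.round(d['box']))
E
```

```text
time: 28.95
position: [0.4449, -0.0311, 0.1873]
tool_rot: [0.711, 0.065, -0.697, 0.066]
ft_force: [0.1, -0.1, -0.6]
grip_width: 0.0872
pos [444.9 -31.1 187.3] t 28.95 w 87.2 F [ 0.1 -0.1 -0.6]
jaw now [ 0.184 -0.983  0.003] z [-0.983 -0.184 -0.019] q [-0.33  0.34  1.92  0.01  0.87  1.05]
err now-axes [ -12.3 -170.5  -46.5]  rotvec [14.1 -1.1 -0. ]  err after-rot-axes [ -12.7 -176.7   -3.3]
square_block 0.69 [572.8  -9.5  45.7  42.3  10.6] [253.  33.  57.  66.]
```

View pics/w5.png

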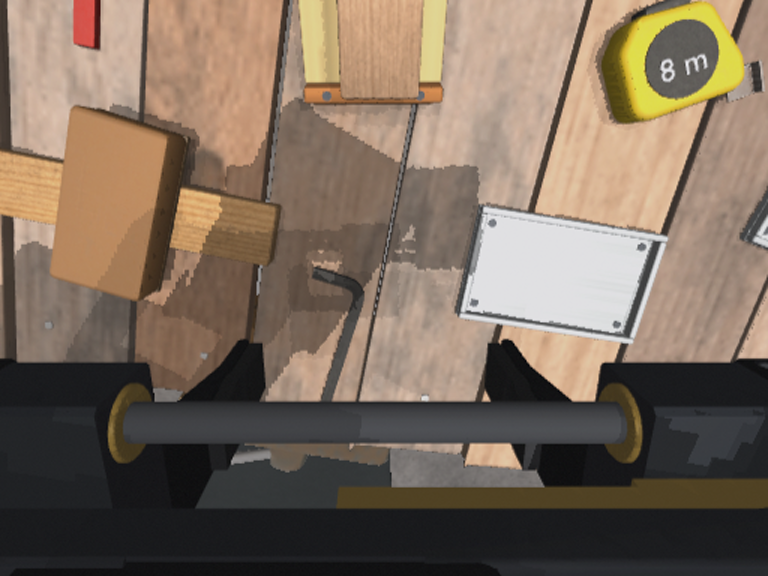

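Square block sits centred on the ramp, its end at the ledge (380,90). Sanding block is at (118,203), wide tray at (562,272).

```bash
python3 - <<'E'
from h import *
P=imaging.camera_params("wrist")
for t,z in (('sanding_block',.054),('strip',.02),('wide_tray',.015)):
  for d in imaging.cut_out('wrist',t): print(t,round(d['confidence'],2),rect('wrist',d['pixels'],z,P),np.round(d['box']))
E
```

```text
sanding_block 0.87 [462.3 140.8 115.9  73.5 173.2] [ 81. 136.  95. 133.]
strip 0.6 [458.1  81.2  76.2  47.1  89.3] [ 93. 139. 186.  85.]
wide_tray 0.71 [ 464.6 -171.8  146.4   89.8   91.4] [376. 186. 145.  93.]
```

```bash
python3 -m inch '[[87,[-20,-40,-5],[9,-1,0]],[87,[-20,-44,0],[8,0,0]],[87,[0,-46,0],[0,0,0]],[87,[0,-46,0],[0,0,0]],[87,[0,0,0],[0,0,0]],[87,[0,0,0],[0,0,0]]]'; python3 - <<'E'
from h import *
go(462,146,150,83.2)
im,P=snap('wrist','w6.png')
for t,z in (('sanding_block',.054),('strip',.02)):
  for d in imaging.cut_out('wrist',t): print(t,round(d['confidence'],2),rect('wrist',d['pixels'],z,P),np.round(d['box']))
E
```

```text
time: 29.95
position: [0.4632, 0.1498, 0.2286]
tool_rot: [0.71, -0.043, -0.701, -0.042]
ft_force: [1.2, 0.4, -0.3]
grip_width: 0.087
pos [463.2 149.8 228.6] t 29.95 w 87.0 F [ 1.2  0.4 -0.3]
jaw now [-0.12  -0.993  0.001] z [-0.993  0.12  -0.012] q [ 0.08  0.33  1.77 -0.    1.03  1.78]
err now-axes [78.6  3.9  1.7]  rotvec [-0.1 -0.7 -0. ]  err after-rot-axes [78.6  3.9  0.8]
sanding_block 0.57 [459.8 148.7 116.   62.1 173.1] [253. 178.  56. 100.]
strip 0.72 [456.9 224.1  85.   47.4  88.9] [245. 175. 179.  57.]
```

View pics/w6.png

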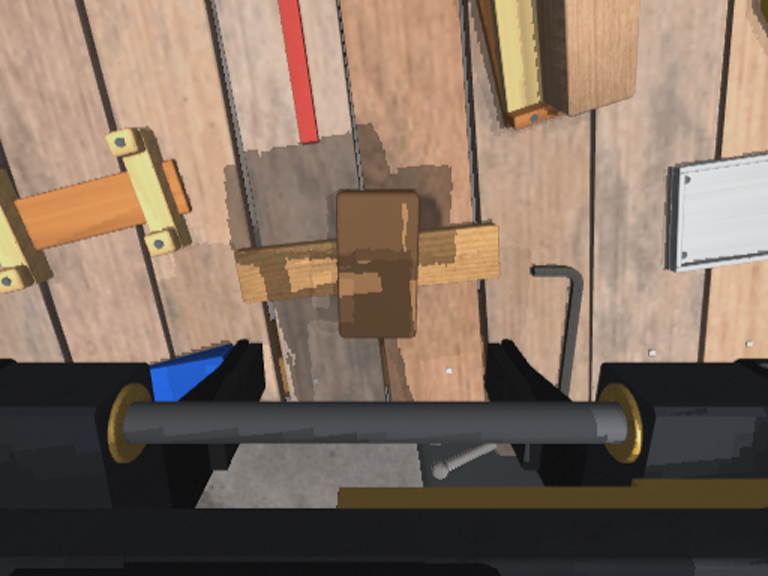

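Sanding block at view (378,264), measured exactly 116×62 at (459.8,148.7); strip beneath from (240,275) to (498,250). Descending.

```bash
python3 -m inch '[[87,[40,1,3],[0,-0.7,0]],[87,[40,0,0],[0,0,0]],[87,[30,0,0],[0,0,0]],[87,[20,0,0],[0,0,0]],[87,[0,0,0],[0,0,0]],[87,[0,0,0],[0,0,0]]]'; python3 -c "
from h import *
go(459.8,148.7,34,83.1)"
```

```text
time: 30.85
position: [0.4642, 0.142, 0.0969]
tool_rot: [0.707, -0.048, -0.704, -0.047]
ft_force: [-0.7, -0.2, -0.4]
grip_width: 0.0871
pos [464.2 142.   96.9] t 30.85 w 87.1 F [-0.7 -0.2 -0.4]
jaw now [-0.133 -0.991  0.   ] z [-0.991  0.133 -0.005] q [ 0.07  0.55  1.89 -0.    0.69  1.77]
err now-axes [62.9 -6.1  5.5]  rotvec [-0.8 -0.3 -0. ]  err after-rot-axes [62.9 -6.2  5.1]
```

```bash
python3 -m inch '[[87,[15,-6,5],[-0.8,-0.3,0]],[87,[0,0,0],[0,0,0]],[87,[0,0,0],[0,0,0]]]'; python3 -c "
from h import *
go(459.8,148.7,34,83.1)"
```

```text
time: 31.22
position: [0.4612, 0.1489, 0.0827]
tool_rot: [0.707, -0.042, -0.705, -0.042]
ft_force: [0.7, 0.4, 0.1]
grip_width: 0.0871
pos [461.2 148.9  82.7] t 31.23 w 87.1 F [0.7 0.4 0.1]
jaw now [-0.119 -0.993 -0.001] z [-0.993  0.119 -0.003] q [ 0.08  0.58  1.9  -0.    0.66  1.77]
err now-axes [48.7  0.4  1.5]  rotvec [ 0.1 -0.2  0. ]  err after-rot-axes [48.7  0.4  1.3]
```

```bash
python3 -m inch '[[87,[20,0,2],[0,0,0]],[87,[15,0,0],[0,0,0]],[87,[8,0,0],[0,0,0]],[87,[0,0,0],[0,0,0]],[87,[0,0,0],[0,0,0]]]'; python3 -c "
from h import *
go(459.8,148.7,34,83.1)"
```

```text
time: 31.85
position: [0.4613, 0.1499, 0.0405]
tool_rot: [0.709, -0.041, -0.703, -0.042]
ft_force: [0.2, 0.5, -0.3]
grip_width: 0.0873
pos [461.3 149.9  40.5] t 31.85 w 87.3 F [ 0.2  0.5 -0.3]
jaw now [-0.118 -0.993 -0.002] z [-0.993  0.118 -0.008] q [ 0.08  0.66  1.93 -0.    0.55  1.77]
err now-axes [6.5 1.3 1.4]  rotvec [ 0.1 -0.5  0.1]  err after-rot-axes [6.5 1.3 1.4]
```

```bash
python3 -m inch '[[87,[6,1,1],[0,-0.5,0]],[87,[1,0,0],[0,0,0]],[55,[0,0,0],[0,0,0]],[55,[0,0,0],[0,0,0]],[55,[0,0,0],[0,0,0]],[55,[0,0,0],[0,0,0]],[55,[0,0,0],[0,0,0]]]' 25; python3 -c "
from h import *
go(459.8,148.7,34,83.1)"
```

```text
time: 32.72
position: [0.461, 0.1489, 0.034]
tool_rot: [0.706, -0.041, -0.705, -0.042]
ft_force: [0.5, 0.7, -1.5]
grip_width: 0.0619
pos [461.  148.9  34. ] t 32.73 w 61.9 F [ 0.5  0.7 -1.5]
jaw now [-0.118 -0.993 -0.002] z [-0.993  0.118 -0.001] q [0.08 0.67 1.93 0.   0.54 1.77]
err now-axes [0.  0.4 1.1]  rotvec [ 0.1 -0.1  0.1]  err after-rot-axes [0.  0.4 1.1]
```

```bash
python3 -m inch '[[55,[-30,0,0],[0,0,0]],[55,[-45,0,0],[0,0,0]],[55,[-45,0,0],[0,0,0]],[55,[0,0,0],[-10.6,0,0]],[55,[0,0,0],[-10.6,0,0]],[55,[0,0,0],[-10.6,0,0]],[55,[0,0,0],[-10.6,0,0]],[55,[0,0,0],[-10.6,0,0]],[55,[0,0,0],[-10.6,0,0]],[55,[0,0,0],[-10.6,0,0]],[55,[0,0,0],[-10.6,0,0]],[55,[0,0,0],[-10.6,0,0]]]'; python3 -c "
from h import *
go(464.3,-171.8,120,1.4)"
```

```text
time: 34.22
position: [0.4566, 0.1488, 0.1562]
tool_rot: [0.499, 0.502, -0.501, 0.498]
ft_force: [-0.1, -0.5, -1.1]
grip_width: 0.0618
pos [456.6 148.8 156.2] t 34.23 w 61.8 F [-0.1 -0.5 -1.1]
jaw now [ 1.     0.002 -0.006] z [ 0.002 -1.    -0.002] q [0.08 0.44 1.85 0.   0.85 0.08]
err now-axes [ 35.5   7.4 320.7]  rotvec [-1.3 -0.1  0.3]  err after-rot-axes [ 3.620e+01 -1.000e-01  3.207e+02]
```

```bash
python3 -m inch '[[55,[0,0,46],[-1.3,0,0]],[55,[0,0,46],[0,0,0]],[55,[0,0,46],[0,0,0]],[55,[0,0,46],[0,0,0]],[55,[0,0,46],[0,0,0]],[55,[0,0,46],[0,0,0]],[55,[0,0,35],[0,0,0]],[55,[0,0,0],[0,0,0]],[55,[0,0,0],[0,0,0]]]'; python3 -c "
from h import *
go(464.3,-170.7,80,1.4)"
```

```text
time: 35.35
position: [0.4628, -0.1697, 0.154]
tool_rot: [0.492, 0.51, -0.493, 0.504]
ft_force: [0.2, 0.8, -0.8]
grip_width: 0.0617
pos [ 462.8 -169.7  154. ] t 35.35 w 61.7 F [ 0.2  0.8 -0.8]
jaw now [ 1.     0.029 -0.007] z [ 0.029 -1.    -0.004] q [-0.58  0.46  1.82 -0.    0.87 -0.61]
err now-axes [74.   2.   1.3]  rotvec [ 0.3 -0.2  0.4]  err after-rot-axes [74.   1.5  1. ]
```

```bash
python3 -m inch '[[55,[40,2,1],[0,0,0.4]],[55,[35,0,0],[0,0,0]],[55,[25,0,0],[0,0,0]],[55,[0,0,0],[0,0,0]],[55,[0,0,0],[0,0,0]]]'; python3 -c "
from h import *
go(464.3,-170.7,19,1.4)"
```

```text
time: 35.98
position: [0.4651, -0.1645, 0.0531]
tool_rot: [0.492, 0.51, -0.489, 0.508]
ft_force: [0.8, 0.5, -0.7]
grip_width: 0.0621
pos [ 465.1 -164.5   53.1] t 35.98 w 62.1 F [ 0.8  0.5 -0.7]
jaw now [0.999 0.036 0.001] z [ 0.036 -0.999 -0.005] q [-0.57  0.64  1.89  0.01  0.61 -0.61]
err now-axes [34.  -1.1  6.3]  rotvec [ 0.7 -0.3 -0.1]  err after-rot-axes [34.1 -1.   6.1]
```

```bash
python3 -m inch '[[55,[8,-1,6],[0.7,-0.3,0]],[55,[0,0,0],[0,0,0]],[55,[0,0,0],[0,0,0]]]'; python3 -c "
from h import *
go(464.3,-170.7,19,1.4)"
```

```text
time: 36.35
position: [0.4658, -0.1713, 0.0469]
tool_rot: [0.494, 0.504, -0.494, 0.508]
ft_force: [-0.1, -0.4, -1.2]
grip_width: 0.062
pos [ 465.8 -171.3   46.9] t 36.35 w 62.0 F [-0.1 -0.4 -1.2]
jaw now [1.    0.024 0.005] z [ 0.024 -1.     0.004] q [-0.58  0.65  1.89 -0.    0.59 -0.6 ]
err now-axes [27.9 -1.6 -0.8]  rotvec [-0.   0.2 -0.3]  err after-rot-axes [27.9 -1.5 -0.7]
```

```bash
python3 -m inch '[[55,[12,-1,0],[0,0,0]],[55,[9,0,0],[0,0,0]],[55,[5,0,0],[0,0,0]],[55,[0,0,0],[0,0,0]]]'; python3 -c "
from h import *
go(464.3,-170.7,19,1.4)"
```

```text
time: 36.85
position: [0.4651, -0.1719, 0.0193]
tool_rot: [0.495, 0.503, -0.494, 0.508]
ft_force: [1.6, 0.4, 1.3]
grip_width: 0.0621
pos [ 465.1 -171.9   19.3] t 36.85 w 62.1 F [1.6 0.4 1.3]
jaw now [1.    0.023 0.006] z [ 0.023 -1.     0.004] q [-0.58  0.71  1.91 -0.    0.52 -0.6 ]
err now-axes [ 0.3 -0.8 -1.2]  rotvec [-0.1  0.2 -0.3]  err after-rot-axes [ 0.3 -0.8 -1.2]
```

Release, retreat and look from the robot's −y side.

```bash
python3 -m inch '[[55,[0.5,0,0],[0,0,0]],[70,[0,0,0],[0,0,0]],[75,[0,0,0],[0,0,0]],[75,[0,0,0],[0,0,0]],[75,[-10,0,0],[0,0,0]],[80,[-30,0,0],[0,0,0]],[87,[-50,0,0],[0,0,0]],[87,[-50,0,0],[0,0,0]],[87,[-50,0,0],[0,0,0]],[87,[0,0,0],[0,0,0]]]'; python3 - <<'E'
from h import *
go(457,150,200,-1)
im,P=snap('wrist','w7.png')
for t,z in (('sanding_block',.039),('wide_tray',.015)):
  for d in imaging.cut_out('wrist',t): print(t,round(d['confidence'],2),rect('wrist',d['pixels'],z,P),np.round(d['box']))
E
```

```text
time: 38.1
position: [0.4642, -0.1712, 0.2178]
tool_rot: [0.495, 0.503, -0.494, 0.509]
ft_force: [0.1, 0.6, 0.1]
grip_width: 0.0873
pos [ 464.2 -171.2  217.8] t 38.1 w 87.3 F [0.1 0.6 0.1]
jaw now [1.    0.023 0.008] z [ 0.023 -1.     0.005] q [-0.58  0.36  1.76 -0.    1.01 -0.6 ]
err now-axes [ 1.610e+01  2.000e-01 -3.214e+02]  rotvec [ 2.3  0.3 -0.4]  err after-rot-axes [  17.8  -12.8 -321. ]
sanding_block 0.93 [ 463.5 -171.5  115.7   62.1   91.2] [250. 171.  56.  98.]
wide_tray 0.82 [ 461.  -173.4  143.4   89.9   91.6] [246. 166.  78. 115.]
wide_tray 0.52 [ 463.8 -176.7  125.    67.7   91.4] [250. 171.  54. 105.]
```

View pics/w7.png

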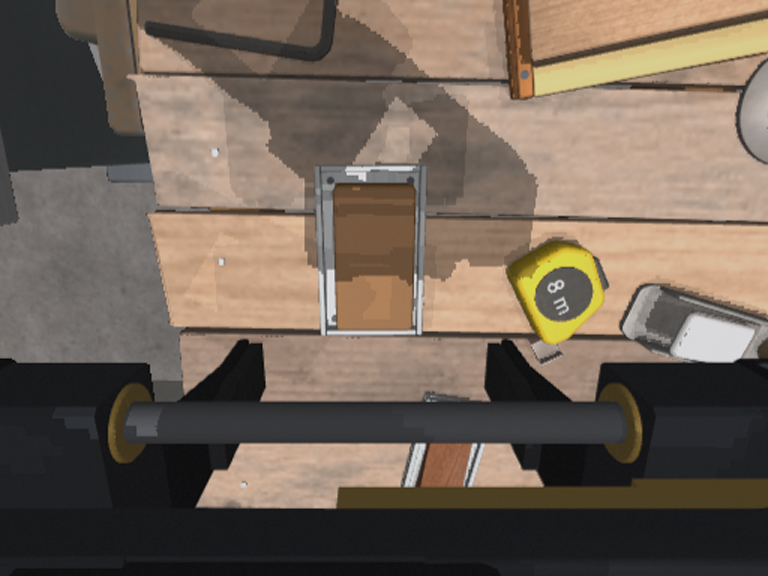

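Sanding block lies inside the wide tray, view (374,256). Next, the strip.

```bash
python3 -m inch '[[87,[-10,0,-46],[2.3,0,-0.4]],[87,[-10,-2,-46],[0,0,0]],[87,[0,-2,-46],[0,0,0]],[87,[0,-2,-46],[0,0,0]],[87,[0,-2,-46],[0,0,0]],[87,[0,-2,-46],[0,0,0]],[87,[0,0,0],[0,0,0]],[87,[0,0,0],[0,0,0]]]'; python3 - <<'E'
from h import *
go(457,150,100,-1)
im=imaging.camera('wrist');P=imaging.camera_params('wrist')
for t,z in (('strip',.02),('strip_rest',.034)):
  for d in imaging.cut_out('wrist',t): print(t,round(d['confidence'],2),rect('wrist',d['pixels'],z,P),np.round(d['box']))
E
```

```text
time: 39.25
position: [0.4458, 0.1149, 0.2201]
tool_rot: [-0.496, -0.506, 0.514, -0.482]
ft_force: [0.6, -0.4, -0.0]
grip_width: 0.0869
pos [445.8 114.9 220.1] t 39.25 w 86.9 F [ 0.6 -0.4 -0. ]
jaw now [ 0.999 -0.022 -0.042] z [-0.022 -1.    -0.006] q [0.   0.33 1.81 0.01 1.05 0.02]
err now-axes [119.7  15.4 -34.6]  rotvec [-0.3 -0.3  2.4]  err after-rot-axes [120.1  10.6 -35.3]
strip 0.67 [454.  156.9 218.9  45.9  89.1] [265. 129.  44. 195.]
strip 0.25 [657.3  36.3 204.5  56.4   9. ] [426. 225. 172.  52.]
```

```bash
python3 -m inch '[[87,[40,5,-25],[0,0,2.4]],[87,[40,3,-17],[0,0,0]],[87,[40,0,0],[0,0,0]],[87,[35,0,0],[0,0,0]],[87,[0,0,0],[0,0,0]],[87,[0,0,0],[0,0,0]]]'; python3 -c "
from h import *
go(454,156.9,5,-0.9)"
```

```text
time: 40.15
position: [0.4614, 0.1517, 0.064]
tool_rot: [0.514, 0.489, -0.505, 0.492]
ft_force: [-0.8, 0.1, 0.5]
grip_width: 0.0866
pos [461.4 151.7  64. ] t 40.15 w 86.6 F [-0.8  0.1  0.5]
jaw now [ 0.999 -0.037  0.012] z [-0.037 -0.999 -0.006] q [0.08 0.61 1.92 0.01 0.6  0.11]
err now-axes [58.9 -8.3 -4.6]  rotvec [-1.2 -0.3 -0.7]  err after-rot-axes [59.  -7.5 -5.1]
```

```bash
python3 -m inch '[[87,[20,-8,-5],[-1.2,0,-0.7]],[87,[15,0,0],[0,0,0]],[87,[8,0,0],[0,0,0]],[87,[0,0,0],[0,0,0]]]'; python3 -c "
from h import *
go(454,156.9,5,-0.9)"
```

```text
time: 40.65
position: [0.459, 0.1565, 0.0243]
tool_rot: [0.509, 0.494, -0.5, 0.497]
ft_force: [-0.2, -0.7, 0.7]
grip_width: 0.0872
pos [459.  156.5  24.3] t 40.65 w 87.2 F [-0.2 -0.7  0.7]
jaw now [ 1.    -0.018  0.012] z [-0.018 -1.    -0.007] q [0.09 0.69 1.94 0.01 0.5  0.1 ]
err now-axes [19.3 -5.2 -0.1]  rotvec [-0.1 -0.4 -0.7]  err after-rot-axes [19.3 -5.  -0.3]
```

```bash
python3 -m inch '[[87,[10,-5,0],[0,-0.4,-0.7]],[87,[7,0,0],[0,0,0]],[87,[0,0,0],[0,0,0]]]'; python3 -c "
from h import *
go(454,156.9,5,-0.9)"
```

```text
time: 41.02
position: [0.4546, 0.1567, 0.0069]
tool_rot: [0.504, 0.495, -0.504, 0.496]
ft_force: [-0.6, -0.4, 0.5]
grip_width: 0.0869
pos [454.6 156.7   6.9] t 41.02 w 86.9 F [-0.6 -0.4  0.5]
jaw now [ 1.    -0.018  0.   ] z [-0.018 -1.     0.   ] q [ 0.1   0.73  1.94 -0.    0.47  0.12]
err now-axes [ 1.9 -0.6 -0.2]  rotvec [-0.1  0.  -0. ]  err after-rot-axes [ 1.9 -0.6 -0.2]
```

```bash
python3 -m inch '[[87,[1.5,-0.6,0],[0,0,0]],[38,[0,0,0],[0,0,0]],[38,[0,0,0],[0,0,0]],[38,[0,0,0],[0,0,0]],[38,[0,0,0],[0,0,0]],[38,[0,0,0],[0,0,0]],[38,[0,0,0],[0,0,0]],[38,[0,0,0],[0,0,0]]]' 35; python3 -m inch '[[38,[-25,0,0],[0,0,0]],[38,[-45,0,0],[0,0,0]],[38,[-45,0,0],[0,0,0]],[38,[0,0,0],[0,0,0]],[38,[0,0,0],[0,0,0]]]';python3 - <<'E'
from h import *
go(527.5,378,150,6.3)
im,P=snap('wrist','w8.png')
for t,z in (('strip',.13),('strip_rest',.034)):
  for d in imaging.cut_out('wrist',t): print(t,round(d['confidence'],2),rect('wrist',d['pixels'],z,P),np.round(d['box']))
E
```

```text
time: 42.02
position: [0.4546, 0.1568, 0.0057]
tool_rot: [0.505, 0.495, -0.504, 0.496]
ft_force: [-0.1, 0.4, -1.1]
grip_width: 0.0443
time: 42.65
position: [0.4524, 0.1565, 0.1219]
tool_rot: [-0.503, -0.496, 0.506, -0.495]
ft_force: [-0.0, -0.3, -1.7]
grip_width: 0.0446
pos [452.4 156.5 121.9] t 42.65 w 44.6 F [-0.  -0.3 -1.7]
jaw now [ 1.    -0.018 -0.004] z [-0.018 -1.     0.001] q [ 0.1   0.5   1.89 -0.    0.76  0.12]
err now-axes [ -28.6   71.  -222.8]  rotvec [-7.3  0.   0.2]  err after-rot-axes [ -28.1   99.  -211.9]
strip 0.59 [452.1 206.1 122.7  47.1  89.1] [248. 177. 104. 296.]
strip_rest 0.6 [515.6 299.   64.9  12.9 178.9] [338.  11.  87.  22.]
```

View pics/w8.png

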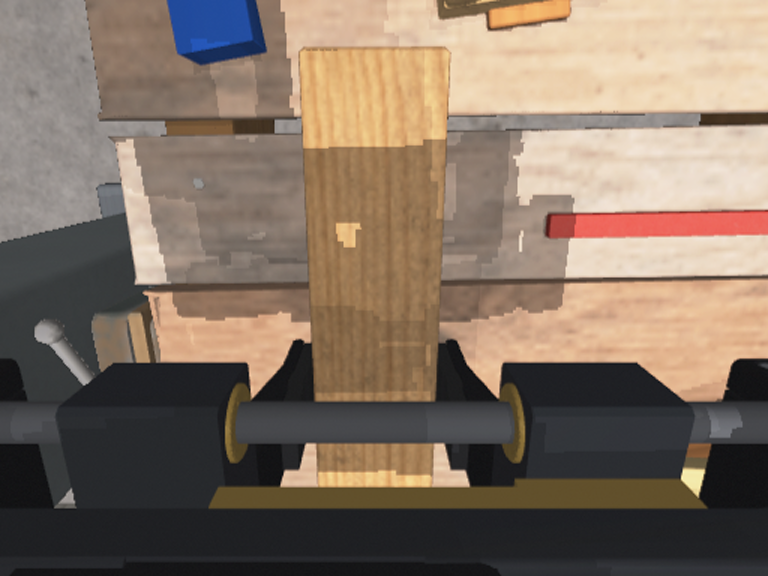

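Strip is held, far end at (300–449,48), near end columns 317–433. Checking its pitch by projection.

```bash
python3 - <<'E'
from h import *
o=get_obs(); P=imaging.camera_params("wrist"); R=Ro.from_quat(o["tool_rot"]).as_matrix(); p=o["position"]
C=Ro.from_quat(P["rotation"]).as_matrix()
def pr(v):
    w=p+R@np.array(v); c=C.T@(w-P["xyz"]); c=P["camera_matrix"]@(c/c[2]); return (c[:2]*1.5).round(1)
for a in (0,3,6,-3,-6):
    r=np.radians(a); Q=Ro.from_rotvec([0,r,0]).as_matrix()
    print(a,[pr(Q@np.array((-.0145,y,z))) for z,y in ((-.11,-.0225),(-.11,.0225),(.05,-.0225),(.05,.0225))])
E
```

```text
0 [array([302.1,  45.1]), array([455.8,  45.1]), array([320.6, 496.4]), array([434.7, 496.4])]
3 [array([299.1,  44.1]), array([459.1,  44.1]), array([321.4, 493. ]), array([433.8, 493.1])]
6 [array([296. ,  44.3]), array([462.6,  44.3]), array([322.2, 489.5]), array([432.9, 489.5])]
-3 [array([304.9,  47.1]), array([452.6,  47.1]), array([319.8, 499.5]), array([435.6, 499.5])]
-6 [array([307.5,  50.1]), array([449.7,  50.1]), array([318.9, 502.3]), array([436.5, 502.3])]
```

```bash
python3 -m inch '[[38,[-45,0,-35],[-3.6,0,0]],[38,[-45,0,-35],[-3.6,0,0]],[38,[-45,0,-35],[0,0,0]],[38,[0,0,-25],[0,0,0]],[38,[0,0,0],[0,0,0]],[38,[0,0,0],[0,0,0]]]';python3 - <<'E'
from h import *
go(527.5,378,150,6.3)
im,P=snap('wrist','w9.png')
for d in imaging.cut_out('wrist','strip_rest'): print(round(d['confidence'],2),rect('wrist',d['pixels'],.038,P),np.round(d['box']))
for d in imaging.tip_of('wrist','strip_rest'): print(d, ray('wrist',d['pixel'],0,P)*1000)
E
```

```text
time: 43.55
position: [0.443, 0.2881, 0.2514]
tool_rot: [0.465, 0.531, -0.479, 0.522]
ft_force: [-1.2, -0.7, -2.0]
grip_width: 0.0448
pos [443.  288.1 251.4] t 43.55 w 44.8 F [-1.2 -0.7 -2. ]
jaw now [ 0.994  0.109 -0.023] z [ 0.109 -0.994  0.003] q [0.36 0.37 1.62 0.   1.17 0.25]
err now-axes [ 99.   96.2 -80.4]  rotvec [-0.   0.2  1.3]  err after-rot-axes [101.4  93.9 -80. ]
0.58 [525.1 385.7 156.5  97.9  96.6] [339.  91.  88. 138.]
{'pixel': [331.0, 93.7], 'confidence': 0.78} [[530.45124252 387.31849071   0.        ]]
```

View pics/w9.png

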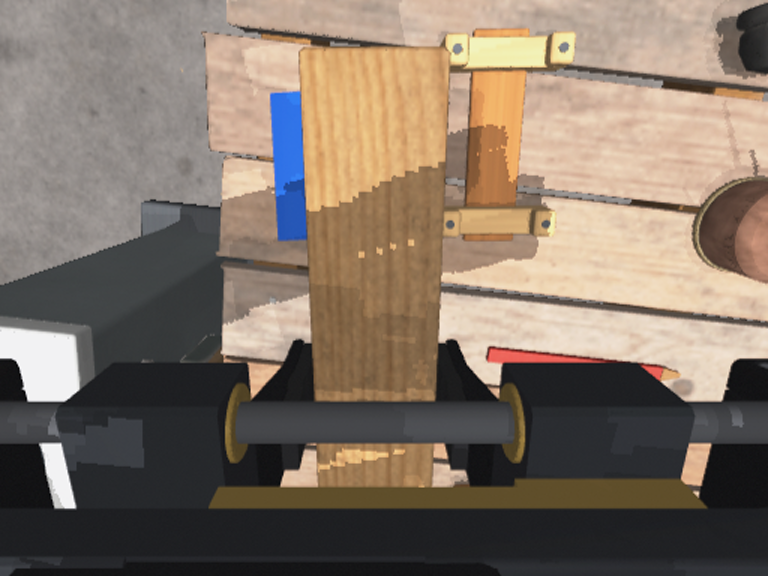

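Rest on the right: screw heads at (456,48), (564,47), (450,224), (547,224). Their mean gives the rest's centre.

```bash
python3 - <<'E'
from h import *
q=np.array([(456,48),(564,47),(450,224),(547,224)])/1.5
w=ray('wrist',q,.038)*1000; print(w.round(1), w.mean(0).round(1))
f=(w[0]+w[1]-w[2]-w[3])/2; print(np.linalg.norm(f),np.degrees(np.arctan2(f[1],f[0])), np.linalg.norm(w[0]-w[1]),np.linalg.norm(w[2]-w[3]))
c=w.mean(0); go(c[0],c[1],120,np.degrees(np.arctan2(f[1],f[0]))-90)
E
```

```text
[[480.4 446.2  38. ]
 [559.2 455.1  38. ]
 [496.4 316.6  38. ]
 [575.2 325.5  38. ]] [527.8 385.9  38. ]
130.57312631599018 97.04607016429564 79.25391618943561 79.28543588214357
pos [443.1 287.8 251.6] t 43.7 w 44.3 F [ 0.7  0.8 -1.8]
jaw now [ 0.994  0.108 -0.023] z [ 0.108 -0.994  0.003] q [0.36 0.37 1.62 0.   1.17 0.25]
err now-axes [129.2  97.8 -88.7]  rotvec [-0.8  0.1  1.3]  err after-rot-axes [131.6  96.1 -87. ]
```

```bash
python3 -m inch '[[38,[0,32,-29],[-0.8,0,1.3]],[38,[0,32,-29],[0,0,0]],[38,[0,32,-29],[0,0,0]],[38,[0,0,0],[0,0,0]],[38,[40,0,0],[0,0,0]],[38,[40,0,0],[0,0,0]],[38,[35,0,0],[0,0,0]],[38,[0,0,0],[0,0,0]],[38,[0,0,0],[0,0,0]]]'; python3 -c "
from h import *
go(527.8,385.9,80,7)"
```

```text
time: 44.82
position: [0.5293, 0.3762, 0.1297]
tool_rot: [0.467, 0.527, -0.476, 0.527]
ft_force: [0.9, -0.2, 0.2]
grip_width: 0.0448
pos [529.3 376.2 129.7] t 44.83 w 44.8 F [ 0.9 -0.2  0.2]
jaw now [ 0.994  0.111 -0.01 ] z [ 0.111 -0.994  0.009] q [ 0.45  0.67  1.44 -0.01  1.04  0.34]
err now-axes [ 49.6   0.1 -10.2]  rotvec [-0.6  0.5  0.6]  err after-rot-axes [49.7 -0.3 -9.8]
```

```bash
python3 -m inch '[[38,[20,0,-9],[-0.6,0.5,0.6]],[38,[18,0,0],[0,0,0]],[38,[0,0,0],[0,0,0]],[38,[0,0,0],[0,0,0]]]'; python3 -c "
from h import *
go(527.8,385.9,30,7)"
```

```text
time: 45.32
position: [0.532, 0.3856, 0.0969]
tool_rot: [0.472, 0.528, -0.465, 0.531]
ft_force: [-0.5, -0.1, -1.6]
grip_width: 0.0447
pos [532.  385.6  96.9] t 45.33 w 44.7 F [-0.5 -0.1 -1.6]
jaw now [0.993 0.121 0.01 ] z [ 0.121 -0.993 -0.003] q [ 0.46  0.72  1.46 -0.    0.96  0.34]
err now-axes [66.9 -4.8 -0.6]  rotvec [-0.1 -0.2 -0.6]  err after-rot-axes [66.9 -4.1 -0.8]
```

```bash
python3 -m inch '[[38,[18,-4,0],[0,-0.2,-0.6]],[38,[12,0,0],[0,0,0]],[38,[0,0,0],[0,0,0]],[38,[0,0,0],[0,0,0]]]'; python3 - <<'E'
from h import *
go(527.8,385.9,30,7)
snap('wrist','w10.png')
E
```

```text
time: 45.82
position: [0.5285, 0.3852, 0.0655]
tool_rot: [0.469, 0.529, -0.469, 0.53]
ft_force: [0.1, 0.5, -1.8]
grip_width: 0.0444
pos [528.5 385.2  65.5] t 45.83 w 44.4 F [ 0.1  0.5 -1.8]
jaw now [0.993 0.121 0.   ] z [ 0.121 -0.993  0.001] q [ 0.46  0.76  1.47 -0.    0.91  0.34]
err now-axes [35.5 -0.6 -0.8]  rotvec [-0.1  0.  -0. ]  err after-rot-axes [35.5 -0.6 -0.8]
```

View pics/w10.png

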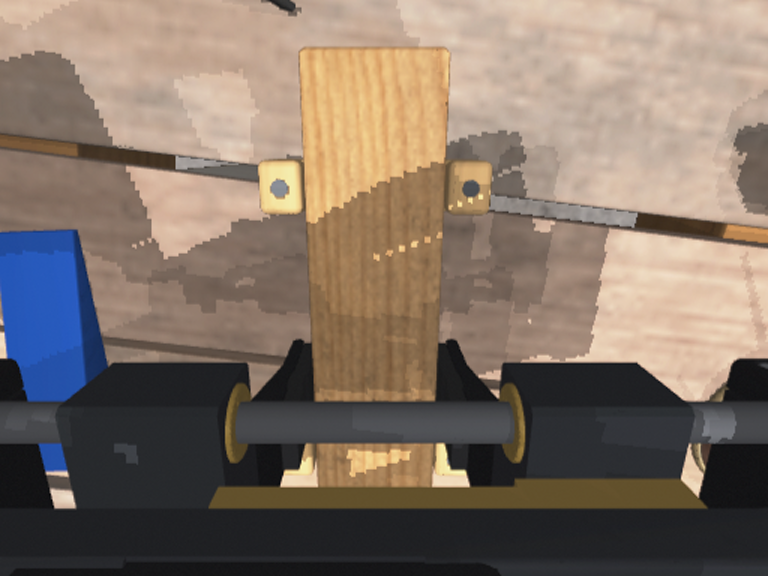

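Strip centred between the far cheeks: screws at (279,188) and (470,188), strip columns 302–447. Lowering in.

```bash
python3 -m inch '[[38,[14,0,0],[0,0,0]],[38,[10,0,0],[0,0,0]],[38,[6,0,0],[0,0,0]],[38,[0,0,0],[0,0,0]]]'; python3 -c "
from h import *
P=imaging.camera_params('wrist')
go(527.8,385.9,30,7)
print(ray('wrist',np.array([(279,188),(470,188)])/1.5,.038)*1000)"
```

```text
time: 46.38
position: [0.5285, 0.3851, 0.0333]
tool_rot: [0.469, 0.529, -0.469, 0.53]
ft_force: [0.1, 0.4, -1.8]
grip_width: 0.0446
pos [528.5 385.1  33.3] t 46.38 w 44.6 F [ 0.1  0.4 -1.8]
jaw now [0.993 0.121 0.   ] z [ 0.121 -0.993  0.001] q [ 0.46  0.8   1.48 -0.    0.86  0.34]
err now-axes [ 3.3 -0.6 -0.9]  rotvec [-0.1  0.  -0. ]  err after-rot-axes [ 3.3 -0.6 -0.9]
[[486.74438794 449.05228913  38.        ]
 [551.19915373 456.90557183  38.        ]]
```

```bash
python3 -m inch '[[38,[2,0,0],[0,0,0]],[38,[1.5,0,0],[0,0,0]],[38,[1.5,0,0],[0,0,0]],[38,[0,0,0],[0,0,0]]]'; python3 -m inch '[[52,[0,0,0],[0,0,0]],[60,[0,0,0],[0,0,0]],[65,[0,0,0],[0,0,0]],[65,[-15,0,0],[0,0,0]],[75,[-30,0,0],[0,0,0]],[87,[-50,0,0],[0,0,0]],[87,[-50,0,0],[0,0,0]],[87,[-50,0,0],[0,0,0]],[87,[-20,0,40],[0,0,0]],[87,[0,0,40],[0,0,0]],[87,[0,0,30],[0,0,0]],[87,[0,0,0],[0,0,0]]]'; python3 - <<'E'
from h import *
im,P=snap('wrist','w11.png')
for d in imaging.cut_out('wrist','strip'): print(round(d['confidence'],2),rect('wrist',d['pixels'],.044,P),np.round(d['box']))
go(527.8,385.9,250,7)
E
```

```text
time: 46.88
position: [0.5292, 0.3855, 0.0302]
tool_rot: [0.469, 0.529, -0.468, 0.53]
ft_force: [-0.3, 0.2, -1.6]
grip_width: 0.0447
time: 48.38
position: [0.5441, 0.2749, 0.2627]
tool_rot: [0.473, 0.527, -0.463, 0.533]
ft_force: [0.3, 0.5, -0.8]
grip_width: 0.0874
0.97 [530.2 368.1 187.4  46.   97.2] [246.  85.  44. 171.]
pos [543.9 276.8 262.3] t 48.48 w 87.1 F [ 1.2  0.4 -0.6]
jaw now [0.992 0.125 0.016] z [ 0.125 -0.992 -0.004] q [0.29 0.46 1.44 0.   1.23 0.16]
err now-axes [  12.7   -2.5 -110.2]  rotvec [ 0.2 -0.2 -0.9]  err after-rot-axes [  12.3   -2.7 -110.2]
```

View pics/w11.png

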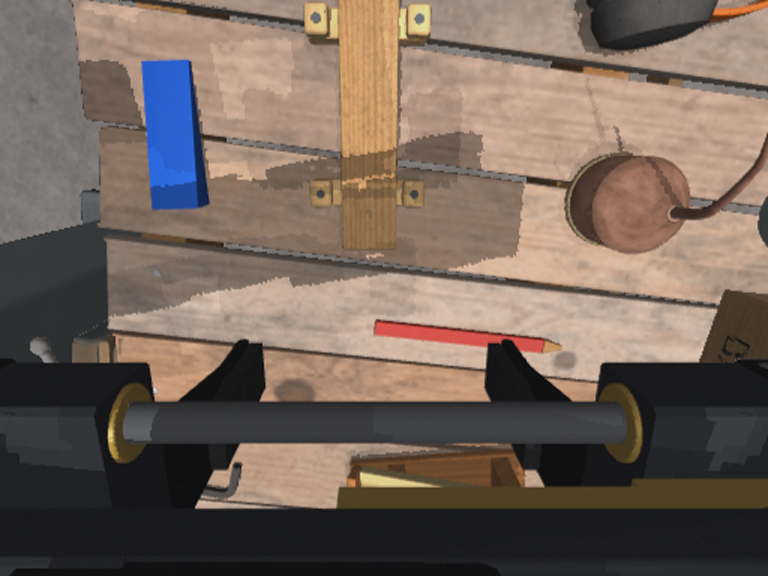

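Strip lies in both notches: screws at (320,194), (413,194), (316,18), (419,18), near end at row ~250. Now a numeric check of its centring and of everything else.

```bash
python3 - <<'E'
from h import *
P=imaging.camera_params('wrist')
s=ray('wrist',np.array([(320,194),(413,194),(316,18),(419,18)])/1.5,.038,P)*1000
e=ray('wrist',np.array([(342,249.5),(394,250)])/1.5,.044,P)*1000
c=s.mean(0); u=(s[2]+s[3]-s[0]-s[1])/2; L=np.linalg.norm(u[:2]); u/=L
print("rest",c.round(1),L,"near end along",((e.mean(0)-c)@u).round(1),"(want -110)")
imaging.camera("top")
for t,z in (("wedge",.02),("square_block",.095),("sanding_block",.039),("strip",.044),("pencil",.008),("tape_measure",.034)): 
  for d in imaging.cut_out("top",t)[:2]: print(t,round(d["confidence"],2),rect("top",d["pixels"],z))
cv2.imwrite("pics/top9.png",cv2.resize(imaging.camera("top")[110:275,115:400,::-1],(800,463),interpolation=cv2.INTER_CUBIC))
E
```

```text
rest [526.3 388.2  38. ] 130.24154216630615 near end along -111.2 (want -110)
wedge 0.77 [ 535.  -385.6  121.1   39.8   80.3]
wedge 0.35 [373.8 289.1  38.2  13.7  12.7]
square_block 0.68 [621.4  -2.  144.6  47.1   9.3]
sanding_block 0.61 [ 462.6 -173.3  118.2   66.9   88.4]
strip 0.46 [537.1 417.2  67.1  20.6  95.8]
pencil 0.5 [646.2 190.  170.9  13.8   0.9]
tape_measure 0.64 [ 621.6 -205.1   96.4   70.3  115.2]
```

View pics/top9.png

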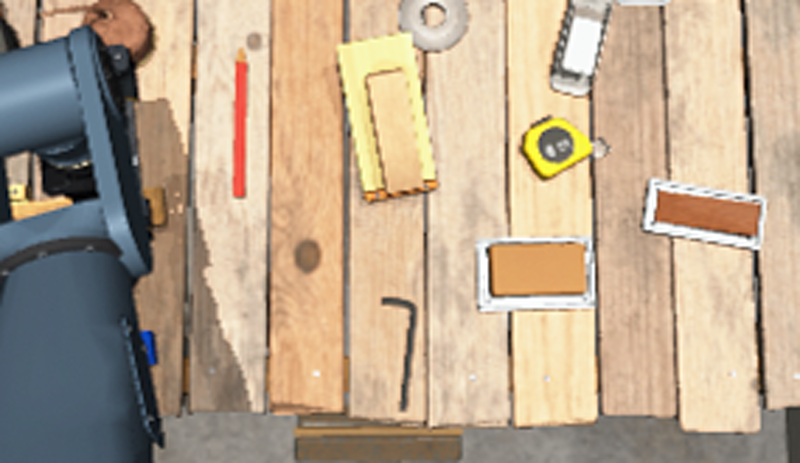

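```bash
python3 -c "
from rig import robot
print(robot.hand_in())"
```

```text
the job is handed in; nothing more can be done
None
```

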